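# Refill the sprung tasting-cup dispenser and cover it

## Task

The cup dispenser on the tasting table has run empty. Take off its dust cover and load all the white cups from the cork mat into it, mouth down and nested one over the other, pressing each one down against the sprung platform until the catch balls in the collar close over it and hold the pile; then put the cover back so that it sits flat on the collar. Leave the goods round about where they stand.

Things in the scene. Friction and masses are not known exactly. Their poses are not given: they have to be found in the camera images.
- dispenser: cup dispenser, fixed: round dark steel base, thin upright rods round an open well, on top a steel collar 132 mm in diameter (flat top 140 mm up) with a raised funnel mouth in it (rim 150 mm up, 101 mm across outside, narrowing from 98 to 83 mm inside). Origin: on the axis, at the underside; z up. Loaded cups reach up out of the mouth.
- catches (a point): on the dispenser's axis, 128 mm above its underside, level with the centres of three sprung balls that stick into the well: free bore 70 mm. Pushed out by a cup's band, they close over its shoulder. A cup lowered in stops with its rim on the balls, origin 7 mm above here. 10 to 20 N on its foot presses it past; it is held with its origin about 30 mm below here (foot top 50 mm above).
- platform (a joint): how far the round black sprung platform in the well has sunk, m: 0 empty (its top then 113 mm above the dispenser's underside), about 0.015 with one cup held and 0.024 more for each further cup; stop at 0.097. Its spring pushes up with about 2.5 N when empty and 6 N when low.
- cover: domed round aluminium dust cover with a black knob: 113 mm in diameter, 82 mm tall with the knob (28 mm thick, 62 to 82 mm up), 180 g. Origin: centre of its open underside; z up. It sits on the dispenser's collar round the funnel mouth, origin 140 mm above the dispenser's underside, 2 to 3 mm play. 50 mm high inside: it goes on only over cups pressed home.
- mat: square cork drying mat, fixed, 210x210x3 mm, on which the cups stand; origin: centre of its underside. Between mat and dispenser, farther back, stands a fixed three-tier stand with goods (axis at x 0.67, y 0.05; lowest tier 370 mm wide and 50 mm up, the next 290 mm wide and 200 mm up, goods on it to 320 mm): carry things past in front of it.
- cup_a: white cup, 80 mm tall, 60 g, standing mouth down; origin: centre of the mouth, at the rim; z towards the foot (up). From the rim: thick band 76 mm in diameter (66 inside), 22 mm high; flat shoulder; wall tapering from 63 to 49 mm; at 62 to 80 mm up a solid straight foot 44 mm in diameter (grip here), flat on top. None if absent.
- cup_b: cup like cup_a. It is hollow up to 56 mm above the rim: nested over another cup, it rests on the other's foot, 24 mm higher, with about 2 mm play. None if absent.
- cup_c: cup like cup_a. It is hollow up to 56 mm above the rim: nested over another cup, it rests on the other's foot, 24 mm higher, with about 2 mm play. None if absent.
- cup_d: cup like cup_a. It is hollow up to 56 mm above the rim: nested over another cup, it rests on the other's foot, 24 mm higher, with about 2 mm play. None if absent.
- soap_pink: bystander: pink soap carton, 62x86x85 mm; origin: centre of its underside
- soap_trio: bystander: long green, yellow and blue carton, 54x205x88 mm; origin: centre of its underside
- card_bright: bystander: folded white greeting card standing like a tent, 57x85x109 mm; origin: centre of its underside
- lavender_sachet: bystander: mauve pointed packet, 46x69x177 mm; origin: centre of its underside
- price_stand: bystander: small oak block with a white card in it, 24x56x55 mm; origin: centre of its underside

How it is judged:
By the outcome, as a careful person would: the job done as asked, in the order asked, and still so for the second after the job is handed in, with the robot touching nothing.
Of cup_a, cup_b, cup_c, cup_d only 3 to 4 are there at a start; the rules pass over those that are not, and their reading is None.
At some moment in a run one of cup_a, cup_b, cup_c, cup_d may be knocked a few centimetres aside while the robot is not near it.
Once in a run the grip may slacken for a moment while it holds something.
It also fails if it takes over 210 s, if anything falls off the work surface, if the arm or the gripper's body presses on something with over 40 N, if the wrist force passes 120 N, or if a joint passes its speed limit or range.

## Robot

A 7-joint arm with a two-finger parallel gripper is mounted at the origin on a cart in front of the work surface, level with it; the furniture and walls round the work are solid. World frame = base frame: x ahead of the robot, y to its left, z up, the work surface at z = 0. Lengths are in mm, angles in rad, forces in N, time in s.
With the tool pointing down it reaches from about 350 to 900 mm from the base axis. Payload 7.2 kg.
Tool frame: the origin (TCP) lies midway between the tips of the shut fingers; the grasp point (between the pads) lies 19 mm behind it; z points along the fingers, y is the line along which they close (so a half turn about z gives the same grasp; the last joint's range is limited). The gripper opens to 85 mm and grips with 20 to 120 N. Pads are 22 mm wide; open, the fingers measure 114 mm over their backs; the gripper's body (76 mm by 85 mm) begins 54 mm behind the grasp point. The pads swing forward as they close: fully open they stand 13 mm farther back than shut.
Start: joints at [-1.197, 0.411, -0.013, 1.596, 0.006, 1.134, -0.082], TCP at [267.239, 564.989, 231.297] pointing down, gripper open.
Joint ranges: [-2.95, 2.95], [-0.29, 1.99], [-1.47, 1.44], [0.14, 2.54], [-1.03, 4.17], [0.13, 1.85], [-2.86, 2.86]. Speed limits (rad/s): [2.39, 2.39, 3.01, 3.01, 3.14, 3.14, 3.14].

## Interface

Orientations are given as a unit quaternion [w, x, y, z].
In Python, from station import manip, capture, camera_info gives the robot as it stands.
- The arm moves only by the tool servo_tool, never from a script. Its argument "series" is a list of rows, each a list of 7 numbers: the finger opening in cm, from 0 to 8.54, then the shift along the world's x, y, z in cm, then the turn, a rotation vector about the world's x, y, z in degrees. A call has 1 to 20 rows; each row shifts and turns the commanded pose from where the row before left it; what a row does not reach is not made up. A row lasts 1/12 s, in which the tool goes at most 41.7 mm and 7.16 degrees, less where a joint would pass 70% of its speed; a pose out of reach is approached as far as the arm can. A call is refused whole if a number of a shift passes 4.17 or a number of a turn 7.16, either way. A call with a gripper value outside its range is refused whole. The fingers move at their own pace and stop on an object; the grip force is fixed at half the most. Time passes only in rows, so rows that do not move let the fingers close. It gives the time, the measured TCP pose, the force, the opening and the grip force at its end, in the units of the state.
- manip.get_obs(): the state, without advancing time (a new reading comes with each control period).
- capture(name): name is "side" or "top" or "wrist"; returns the picture (420x560x3 uint8, red, green, blue); there is no depth.
- camera_info(name): a dict with "K" (3x3 intrinsics, pixels), "k1" (the pictures are not rectified: a ray, as slopes to the right and down, at radius r is drawn at 1 + k1 r^2 times it, then the intrinsics apply), "extrinsics" (4x4, takes a point from camera to world coordinates). Camera axes: x right, y down, z forward; pixel columns grow to the right and rows downward; lengths in mm; the calibration is good to about 2 mm. A picture is of the moment at which its call begins: read the wrist's pose just before it. camera_info takes no time and is no camera call; for the wrist camera it gives the pose at the moment of the call.
- manip.sign_off(): hands the job in; it is judged then, once.
The state is a dict: "time": time; "q": joint angles; "joint_vel": joint speeds; "effort": joint torques, N m; "tool_pos": TCP position; "tcp_rot": TCP orientation; "ft_force": force on the tool from outside, world axes, zero at the start; "torque": the same for the moment, N m; "gripper_width": finger opening in mm; "grip_force": force on a finger pad.
Only numpy, scipy, OpenCV 4.12 (cv2) and the standard library are available. Lean on these libraries where they do the work, as an engineer would, in place of code of your own. Each camera call takes 0.05 s, during which the arm holds its last target. There are 200 camera calls.

## Working session

There is one attempt and no reset: what is moved stays moved. The work goes in short steps, Python scripts to look and compute and a tool call to move; the robot and the scene stay as the last step left them, time stands still between calls to the robot, and variables do not carry over. Pictures are saved under pics/ and viewed, at most 14 in all, crops included, and the job is handed in when it is done.

Besides the shell and the picture viewer there is one more tool, called after ">>>" in YAML: its name, and indented under it one key for each argument. servo_tool: Moves the arm, as the interface text tells. Its arguments: {"type":"object","properties":{"series":{"type":"array","items":{"type":"array","items":{"type":"number"}}}},"required":["series"]}

```bash
mkdir -p pics; cat > h.py <<'E'
import numpy as np, cv2
from station import manip, capture, camera_info
def info(n):
    c=camera_info(n); return np.array(c["K"]),c["k1"],np.array(c["extrinsics"])
def grab(n,f=None):
    c=info(n); im=np.array(capture(n))
    if f: cv2.imwrite(f"pics/{f}.png",im[:,:,::-1])
    return im,c
def ray(c,u,v):
    K,k,E=c; x=(u-K[0,2])/K[0,0]; y=(v-K[1,2])/K[1,1]
    d=np.hypot(x,y); r=d
    for _ in range(30): r=d/(1+k*r*r)
    s=r/d if d>0 else 1
    w=E[:3,:3]@np.array([x*s,y*s,1]); return E[:3,3],w
def onz(c,u,v,z):
    o,w=ray(c,u,v); return o+w*(z-o[2])/w[2]
def proj(c,p):
    K,k,E=c; q=E[:3,:3].T@(np.array(p,float)-E[:3,3]); x,y=q[:2]/q[2]; f=1+k*(x*x+y*y)
    return np.array([K[0,0]*x*f+K[0,2],K[1,1]*y*f+K[1,2]])
def st():
    o=manip.get_obs(); print("t",o["time"],"pos",np.round(o["tool_pos"],1),"rot",np.round(o["tcp_rot"],4),"F",np.round(o["ft_force"],1),"w",o["gripper_width"],"q",np.round(o["q"],2))
E
python3 - <<'E'
from h import *
st()
for n in("side","top","wrist"):
    im,c=grab(n,n+"0"); print(n,c)
E
```

```text
t 0.0 pos [267.1 564.5 230.4] rot [-1.000e-04  2.191e-01  9.757e-01 -8.000e-04] F [-0.8  0.5 -0.2] w 85.45103447219618 q [-1.2   0.41 -0.01  1.6   0.01  1.13 -0.08]
side (array([[536.69826998,   0.        , 277.02838403],
       [  0.        , 536.69826998, 213.01683086],
       [  0.        ,   0.        ,   1.        ]]), 0.07305282711994188, array([[ 8.14352564e-01, -2.30106825e-01,  5.32804608e-01,
        -4.60349218e+02],
       [-5.80370485e-01, -3.22814706e-01,  7.47636788e-01,
        -1.39914876e+03],
       [-3.91643468e-05, -9.18064004e-01, -3.96432193e-01,
         8.56985327e+02],
       [ 0.00000000e+00,  0.00000000e+00,  0.00000000e+00,
         1.00000000e+00]]))
top (array([[527.80669577,   0.        , 283.8392451 ],
       [  0.        , 527.80669577, 207.08257723],
       [  0.        ,   0.        ,   1.        ]]), -0.12719292395551282, array([[ 3.75117802e-01, -7.98545833e-01,  4.70755975e-01,
        -2.38142439e+02],
       [-9.26964428e-01, -3.25801844e-01,  1.85984158e-01,
        -3.11402813e+02],
       [ 4.85628988e-03, -5.06140012e-01, -8.62437653e-01,
         1.50118507e+03],
       [ 0.00000000e+00,  0.00000000e+00,  0.00000000e+00,
         1.00000000e+00]]))
wrist (array([[289.36569259,   0.        , 279.26624236],
       [  0.        , 289.36569259, 211.65148748],
       [  0.        ,   0.        ,   1.        ]]), 0.005795384529038682, array([[ 4.27778200e-01,  8.69098728e-01,  2.48340919e-01,
         2.03860703e+02],
       [ 9.03881661e-01, -4.10725684e-01, -1.19592457e-01,
         5.94477408e+02],
       [-1.93765820e-03,  2.75629849e-01, -9.61261896e-01,
         3.73149427e+02],
       [ 0.00000000e+00,  0.00000000e+00,  0.00000000e+00,
         1.00000000e+00]]))
```

View pics/top0.png

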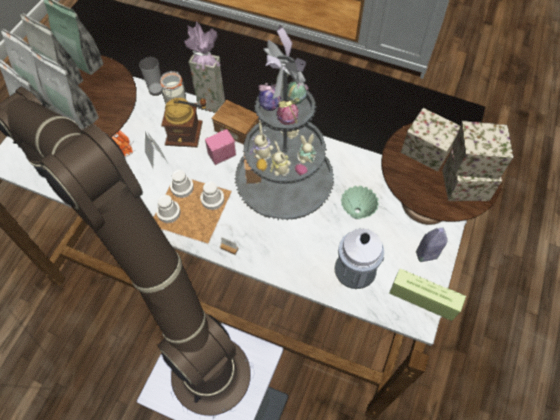

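View pics/side0.png

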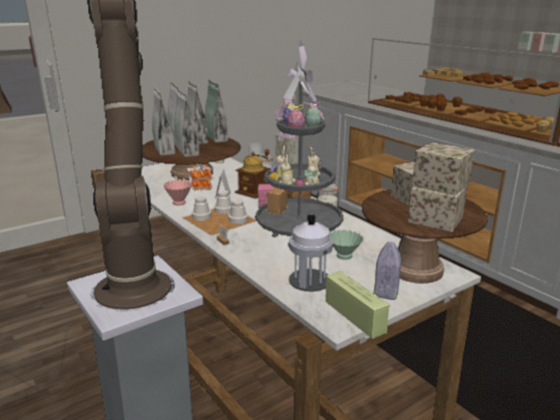

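Top: three cups at (167,208), (180,182), (212,196) on the mat; covered dispenser with its knob at (364,239). Side: cups at (201,208), (223,198), (237,210), knob (311,220). The price stand is at (229,245) in the top view.

```bash
python3 - <<'E'
from h import *
t=cv2.imread("pics/top0.png"); s=cv2.imread("pics/side0.png")
ct,cs=info("top"),info("side")
a=cv2.resize(t[165:265,140:260],None,fx=3,fy=3,interpolation=3)
b=cv2.resize(t[215:305,320:410],(300,300),interpolation=3)
e=cv2.resize(s[165:265,165:285],None,fx=3,fy=3,interpolation=3)
d=cv2.resize(s[205:295,270:360],(300,300),interpolation=3)
cv2.imwrite("pics/crops.png",np.vstack([np.hstack([a,b]),np.hstack([e,d])]))
def knob(im,c,box):
    x0,y0,x1,y1=box; g=im[y0:y1,x0:x1].max(2); m=(g<45).astype(np.uint8)
    n,l,S,C=cv2.connectedComponentsWithStats(m); i=1+np.argmax(S[1:,4]); print(S[i],C[i]+[x0,y0]); return C[i]+[x0,y0]
kt=knob(t,ct,(350,225,380,255)); ks=knob(s,cs,(298,210,324,236))
o1,w1=ray(ct,*kt);o2,w2=ray(cs,*ks)
A=np.stack([w1,-w2],1);x=np.linalg.lstsq(A,o2-o1,rcond=None)[0]
print("knob",o1+w1*x[0],o2+w2*x[1], onz(ct,*kt,212))
for p in [(167,201),(180,175),(212,188)]: print("cup",onz(ct,*p,83))
for p in [(201,199),(223,191),(238,201)]: print("cup side",onz(cs,*p,83))
E
```

```text
[11  9  8  9 47] [364.59574468 238.06382979]
[10  5  7  9 53] [311.        218.9245283]
knob [ 458.58008458 -275.97345639  210.69405379] [ 461.99911014 -277.75279846  212.49109937] [ 457.87501797 -276.00931006  212.        ]
cup [417.41513073 343.85747307  83.        ]
cup [520.56774014 351.74823818  83.        ]
cup [514.82821612 233.00641641  83.        ]
cup side [419.88402301 342.4272126   83.        ]
cup side [532.64810307 368.08422551  83.        ]
cup side [525.47397262 242.06569453  83.        ]
```

View pics/crops.png

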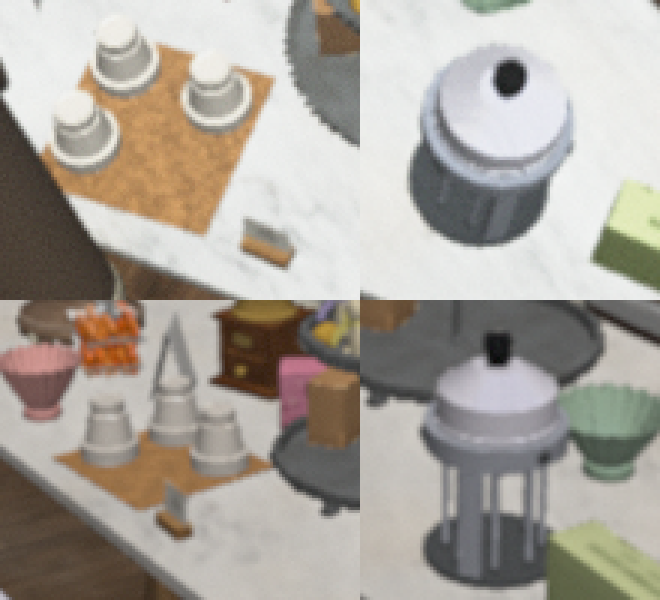

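>>> servo_tool:
  series:
    - [8.54,1.9,-3.6,1.2,0,0,-7]
    - [8.54,1.9,-3.6,1.2,0,0,-7]
    - [8.54,1.9,-3.6,1.2,0,0,-7]
    - [8.54,1.9,-3.6,1.2,0,0,-7]
    - [8.54,1.9,-3.6,1.2,0,0,-7]
    - [8.54,1.9,-3.6,1.2,0,0,-7]
    - [8.54,1.9,-3.6,1.2,0,0,-7]
    - [8.54,1.9,-3.6,1.2,0,0,-7]
    - [8.54,0,-4.0,0.2,0,0,-4]
    - [8.54,0,-4.0,0.2,0,0,-4]
    - [8.54,0,-4.0,0.2,0,0,-4]
    - [8.54,0,-4.0,0.2,0,0,-4]
    - [8.54,0,-4.0,0.2,0,0,-4]
    - [8.54,0,-4.0,0.2,0,0,-4]
    - [8.54,0,-4.0,0.2,0,0,-4]
    - [8.54,0,-4.0,0.2,0,0,-4]
    - [8.54,0,-4.0,0.2,0,0,-4]
    - [8.54,1,-3.5,0,0,0,-2]
    - [8.54,1,-3.5,0,0,0,-2]
    - [8.54,1,-3.5,0,0,0,0]

```text
time: 1.82
tool_pos: [446.3, -184.7, 344.0]
tcp_rot: [0.0, 0.872, 0.489, 0.001]
ft_force: [1.3, 0.0, -0.3]
gripper_width: 85.4
grip_force: 0.0
```

>>> servo_tool:
  series:
    - [8.54,0.4,-3,0,0,0,0]
    - [8.54,0.4,-3,0,0,0,0]
    - [8.54,0.3,-3,0,0,0,0]
    - [8.54,0,0,0,0,0,0]
    - [8.54,0,0,0,0,0,0]

```text
time: 2.23
tool_pos: [456.7, -274.5, 343.1]
tcp_rot: [0.0, 0.873, 0.488, -0.001]
ft_force: [-0.3, 0.8, -0.2]
gripper_width: 85.6
grip_force: 0.0
```

```bash
python3 - <<'E'
from h import *
st()
w,c=grab("wrist","w1"); print(proj(c,[459.5,-276.5,222]),proj(c,[459.5,-276.5,140]), c[2][:3,3])
t,ct=grab("top","top1")
cv2.imwrite("pics/m1.png",np.hstack([cv2.resize(w[:,:,::-1],(400,300)),cv2.resize(t[150:270,130:290,::-1],(400,300),interpolation=3)]))
E
```

```text
t 2.2333 pos [ 456.7 -274.5  343.1] rot [ 1.000e-04  8.726e-01  4.884e-01 -9.000e-04] F [-0.3  0.8 -0.2] w 85.59386106498718 q [-0.28  0.21  0.88  1.69 -0.17  1.31  0.09]
[282.97114017 205.56464955] [282.24574668 188.13737423] [ 493.72288114 -214.86855844  485.60416664]
```

View pics/m1.png

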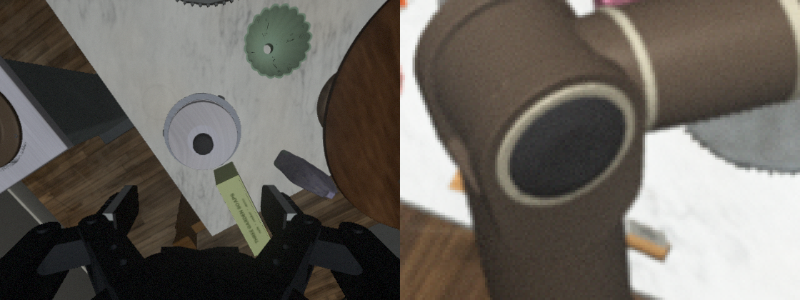

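The wrist view shows the cover head-on, with the knob at about (284,200) full-scale, close to the prediction; the arm hides the cups in the top view.

```bash
python3 - <<'E'
from h import *
c=info("wrist"); w=cv2.imread("pics/w1.png")
x0,y0=255,170; g=w[y0:235,x0:315].max(2); 
m=(g<70).astype(np.uint8); n,l,S,C=cv2.connectedComponentsWithStats(m); i=1+np.argmax(S[1:,4]); k=C[i]+[x0,y0]; print(S[i],k, onz(c,*k,216), onz(c,*k,222))
# radial scan for the brightness edges of the cover
import math
gg=cv2.cvtColor(w,6)
cv2.imwrite("pics/z1.png",cv2.resize(w[110:260,210:360],(600,600),interpolation=3))
E
```

```text
[ 15  16  28  31 668] [283.76047904 201.23053892] [ 462.37431218 -272.00875844  216.        ] [ 463.07865632 -270.68621891  222.        ]
```

View pics/z1.png

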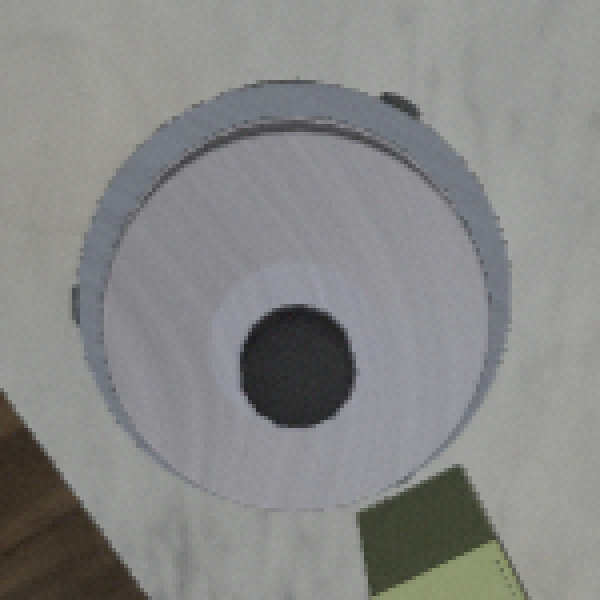

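```bash
python3 - <<'E'
from h import *
c=info("wrist"); w=cv2.imread("pics/w1.png")
print(onz(c,283.7,184.2,140))
g=cv2.cvtColor(w,6)
P=[]
hsv=cv2.cvtColor(w,cv2.COLOR_BGR2HSV)
# collar outline: left,right,top extreme px
L=onz(c,210+78/4,110+300/4,140);R=onz(c,210+511/4,110+297/4,140);T=onz(c,210+295/4,110+80/4,140)
print(L,R,T,np.linalg.norm(L-R),(L+R)/2)
A=np.array([[*(2*(R-L)[:2])],[*(2*(T-L)[:2])]]);b=np.array([R[:2]@R[:2]-L[:2]@L[:2],T[:2]@T[:2]-L[:2]@L[:2]])
o=np.linalg.solve(A,b);print(o,np.linalg.norm(o-L[:2]))
E
```

```text
[ 464.3475376 -270.5364092  140.       ]
[ 407.72419545 -237.26779042  140.        ] [ 520.18762676 -304.56548174  140.        ] [ 496.96706154 -216.51252469  140.        ] 131.06106454205658 [ 463.95591111 -270.91663608  140.        ]
[ 462.96861249 -272.56654396] 65.5587340809252
```

>>> servo_tool:
  series:
    - [8.54,0.5,0.2,-3.3,0,0,0]
    - [8.54,0,0,-3.3,0,0,0]
    - [8.54,0,0,-3.3,0,0,0]
    - [8.54,0,0,-2.3,0,0,0]
    - [8.54,0,0,-1,0,0,0]
    - [8.54,0,0,-0.6,0,0,0]
    - [8.54,0,0,0,0,0,0]
    - [8.54,0,0,0,0,0,0]

```text
time: 3.0
tool_pos: [463.2, -270.8, 206.7]
tcp_rot: [0.001, 0.872, 0.49, 0.001]
ft_force: [0.2, -0.1, 1.1]
gripper_width: 85.1
grip_force: 0.0
```

```bash
python3 - <<'E'
from h import *
st()
w,c=grab("wrist","w2")
E
```

```text
t 3.0 pos [ 463.2 -270.8  206.7] rot [6.000e-04 8.715e-01 4.903e-01 6.000e-04] F [ 0.2 -0.1  1.1] w 85.09550078154804 q [-0.2   0.36  0.82  1.88 -0.3   1.03  0.2 ]
```

View pics/w2.png

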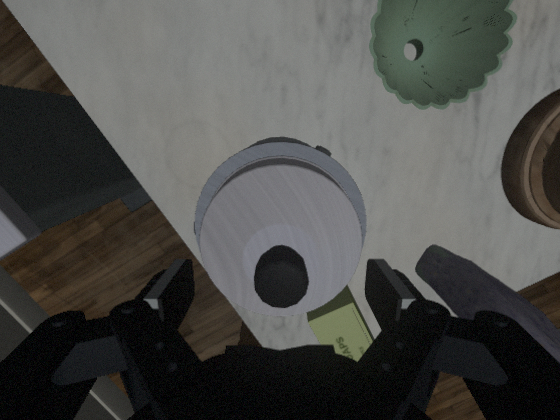

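The knob (281,283) is centred between the fingers (190 and 370).

```bash
python3 - <<'E'
from h import *
c=info("wrist"); im=cv2.imread("pics/w2.png"); g=im[240:312,245:318].max(2); m=(g<75).astype(np.uint8); n,l,S,C=cv2.connectedComponentsWithStats(m); i=1+np.argmax(S[1:,4]); k=C[i]+[245,240]; print(S[i],k,onz(c,*k,222),onz(c,*k,214))
L=onz(c,195,222,140);R=onz(c,366,215,140);print((L+R)/2,np.linalg.norm(L-R))
E
```

```text
[   9    5   55   63 2675] [280.68149533 276.88299065] [ 463.92475112 -271.54367049  222.        ] [ 461.69266403 -275.32008561  214.        ]
[ 466.307913  -267.9331869  140.       ] 129.8491158297894
```

>>> servo_tool:
  series:
    - [0,0,-0.1,-0.2,0,0,0]
    - [0,0,0,0,0,0,0]
    - [0,0,0,0,0,0,0]
    - [0,0,0,0,0,0,0]
    - [0,0,0,0,0,0,0]
    - [0,0,0,0,0,0,0]
    - [0,0,0,0,0,0,0]
    - [0,0,0,0,0,0,0]

```text
time: 3.72
tool_pos: [462.7, -272.1, 203.9]
tcp_rot: [0.0, 0.872, 0.49, 0.0]
ft_force: [0.2, -0.8, 4.5]
gripper_width: 25.8
grip_force: 58.8
```

```bash
python3 - <<'E'
from h import *
ct=info("top"); 
for p in [(0,178),(280,276),(300,285),(437,338),(229,248),(359,205)]: print(p,onz(ct,*p,0))
E
```

```text
(0, 178) [3.11979456e+02 9.88789518e+02 2.27373675e-13]
(280, 276) [349.46799813 -68.76511747   0.        ]
(300, 285) [ 344.96219605 -136.36188939    0.        ]
(437, 338) [ 338.31855379 -570.48912868    0.        ]
(229, 248) [376.89289467 116.51128984   0.        ]
(359, 205) [ 682.86914387 -215.49370636    0.        ]
```

>>> servo_tool:
  series:
    - [0,0,0,1,0,0,0]
    - [0,0,0,2,0,0,0]
    - [0,0,0,3,0,0,0]
    - [0,0,0,3,0,0,0]
    - [0,0,0,0,0,0,0]

```text
time: 4.13
tool_pos: [463.9, -273.5, 298.8]
tcp_rot: [0.003, 0.872, 0.49, 0.002]
ft_force: [0.8, -0.8, -1.1]
gripper_width: 26.1
grip_force: 59.6
```

>>> servo_tool:
  series:
    - [0,-0.5,3.2,0,0,0,0]
    - [0,-0.6,3.2,0,0,0,0]
    - [0,-0.6,3.2,0,0,0,0]
    - [0,-0.6,3.2,0,0,0,0]
    - [0,-0.6,3.2,0,0,0,0]
    - [0,-0.5,3.3,0,0,0,0]
    - [0,0,0,-3.5,0,0,0]
    - [0,0,0,-3.5,0,0,0]
    - [0,0,0,-3.5,0,0,0]
    - [0,0,0,-3.5,0,0,0]
    - [0,0,0,-3,0,0,0]
    - [0,0,0,-2,0,0,0]
    - [0,0,0,-1.5,0,0,0]
    - [0,0,0,-1,0,0,0]
    - [0,0,0,0,0,0,0]

```text
time: 5.38
tool_pos: [427.1, -78.7, 77.0]
tcp_rot: [-0.001, 0.872, 0.49, -0.002]
ft_force: [0.3, -0.4, -1.1]
gripper_width: 26.2
grip_force: 59.7
```

>>> servo_tool:
  series:
    - [0,0,0,-0.6,0,0,0]
    - [0,0,0,-0.4,0,0,0]
    - [0,0,0,-0.2,0,0,0]
    - [0,0,0,-0.1,0,0,0]
    - [0,0,0,0,0,0,0]

```text
time: 5.8
tool_pos: [428.7, -78.7, 65.8]
tcp_rot: [0.0, 0.872, 0.49, 0.0]
ft_force: [0.2, 0.6, -0.6]
gripper_width: 25.8
grip_force: 59.7
```

>>> servo_tool:
  series:
    - [0,0,0,-0.2,0,0,0]
    - [0,0,0,-0.1,0,0,0]
    - [0,0,0,0,0,0,0]

```text
time: 6.05
tool_pos: [429.4, -79.0, 63.5]
tcp_rot: [0.0, 0.872, 0.49, 0.001]
ft_force: [-2.0, 0.8, 12.4]
gripper_width: 25.6
grip_force: 61.3
```

>>> servo_tool:
  series:
    - [8.54,0,0,0,0,0,0]
    - [8.54,0,0,0,0,0,0]
    - [8.54,0,0,0,0,0,0]
    - [8.54,0,0,0,0,0,0]
    - [8.54,0,0,0,0,0,0]
    - [8.54,0,0,2,0,0,0]
    - [8.54,0,0,4,0,0,0]
    - [8.54,0,0,4,0,0,0]
    - [8.54,0,0,4,0,0,0]
    - [8.54,0,0,4,0,0,0]
    - [8.54,0.4,3.7,1,0,0,7]
    - [8.54,0.4,3.7,1,0,0,7]
    - [8.54,0.4,3.7,1,0,0,7]
    - [8.54,0.4,3.7,1,0,0,7]
    - [8.54,0.4,3.7,1,0,0,7]
    - [8.54,0.4,3.7,1,0,0,7]
    - [8.54,0.4,3.7,1,0,0,7]
    - [8.54,0.4,3.7,1,0,0,7]
    - [8.54,0.4,3.7,1,0,0,7]
    - [8.54,0,0,0,0,0,0]

```text
time: 7.72
tool_pos: [463.7, 262.9, 333.2]
tcp_rot: [-0.0, 0.48, 0.877, 0.002]
ft_force: [-0.7, -0.1, -0.0]
gripper_width: 85.0
grip_force: 0.0
```

```bash
python3 - <<'E'
from h import *
st()
w,c=grab("wrist","w3")
for p in [(420,342,83),(527,360,83),(520,238,83)]: print(proj(c,p))
E
```

```text
t 7.7167 pos [463.7 262.9 333.2] rot [-3.000e-04  4.800e-01  8.773e-01  1.500e-03] F [-0.7 -0.1 -0. ] w 84.98977223190619 q [-1.    0.18  0.47  1.7  -0.09  1.28  0.06]
[283.68452803 112.47544358]
[358.81909118 146.31244865]
[303.09763161 217.68695675]
```

View pics/w3.png

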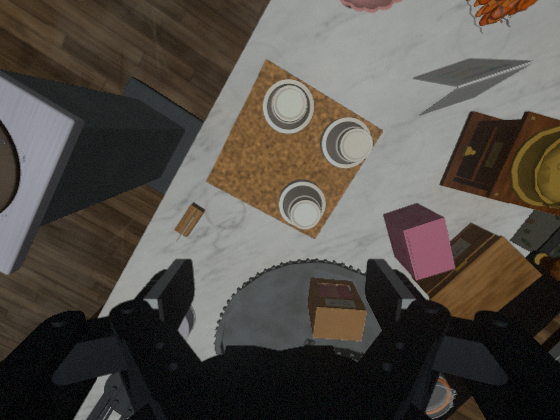

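Three cups stand on the mat, with feet at about (289,101), (356,146), (305,213); there is no fourth.

```bash
cat >> h.py <<'E'
def cups(n="wrist",f=None,z=83):
    """bright round foot tops in the wrist picture -> points at height z"""
    im,c=grab(n,f); g=cv2.GaussianBlur(cv2.cvtColor(im,7),(3,3),0)
    r=22*c[0][0,0]/(c[2][2,3]-z)
    cs=cv2.HoughCircles(g,cv2.HOUGH_GRADIENT,1,25,param1=80,param2=14,minRadius=int(.85*r),maxRadius=int(1.15*r+1))
    print("r",r)
    for u,v,R in ([] if cs is None else cs[0]):
        m=np.zeros(g.shape,np.uint8); cv2.circle(m,(int(u),int(v)),int(R*.8),1,-1); b=im[m>0].mean(0)
        if b.min()>130 and np.ptp(b)<30: print(np.round([u,v,R],1),np.round(onz(c,u,v,z),1),b.round())
E
python3 - <<'E'
from h import *
cups(f="w3b")
c=info("wrist")
for p in [(289,101),(356,146),(305,213)]: print(onz(c,*p,83))
E
```

```text
r 16.240458268388164
[290.5  99.5  17.2] [419.8 355.1  83. ] [170. 173. 163.]
[355.5 140.5  18.3] [519.5 358.1  83. ] [165. 162. 151.]
[306.5 209.5  17.2] [517.1 245.3  83. ] [167. 168. 162.]
[419.77740336 349.439014    83.        ]
[524.75397979 348.98776074  83.        ]
[518.06599255 236.33901684  83.        ]
```

>>> servo_tool:
  series:
    - [7.5,1.1,-0.5,-3,0,0,0]
    - [7.5,1.1,-0.5,-3,0,0,0]
    - [7.5,1.1,-0.5,-3,0,0,0]
    - [7.5,1.1,-0.5,-3,0,0,0]
    - [7.5,1.0,-0.4,-3,0,0,0]
    - [7.5,0,0,0,0,0,0]
    - [7.5,0,0,0,0,0,0]

```text
time: 8.4
tool_pos: [517.8, 227.9, 181.4]
tcp_rot: [-0.001, 0.489, 0.872, -0.002]
ft_force: [0.2, 0.3, 0.5]
gripper_width: 75.1
grip_force: 0.0
```

```bash
python3 - <<'E'
from h import *
st(); cups(f="w4")
E
```

```text
t 8.4 pos [517.8 227.9 181.4] rot [-6.000e-04  4.889e-01  8.723e-01 -1.900e-03] F [0.2 0.3 0.5] w 75.14659921707961 q [-0.87  0.38  0.48  1.82 -0.2   0.99  0.24]
r 26.41820744903101
[373.5  73.5  30.4] [521.  358.6  83. ] [148. 145. 135.]
[256.5   2.5  29.3] [421.8 352.4  83. ] [148. 148. 139.]
```

View pics/w4.png

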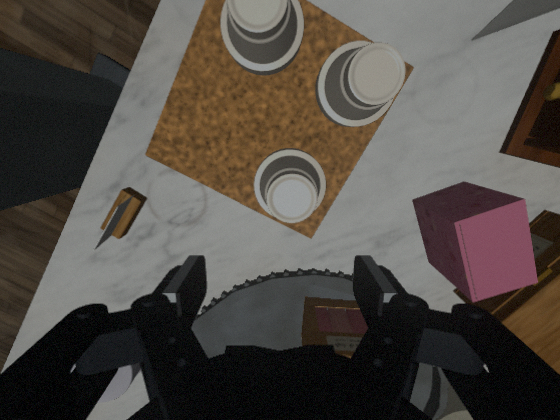

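The near cup's foot is at (293,199); the other two are at (377,74) and (257,3).

```bash
python3 - <<'E'
from h import *
c=info("wrist")
print(onz(c,293,199,83),onz(c,377,74,83))
g=cv2.imread("pics/w4.png",0)[160:240,250:340]; m=(g>165).astype(np.uint8)
n,l,S,C=cv2.connectedComponentsWithStats(m)
for i in range(1,n):
    if S[i,4]>300: print(S[i],C[i]+[250,160],onz(c,*(C[i]+[250,160]),83))
E
```

```text
[522.22555043 244.80722962  83.        ] [524.51102271 361.60230226  83.        ]
```

>>> servo_tool:
  series:
    - [7.5,0.4,1.6,-2.5,0,0,0]
    - [7.5,0,0,-3,0,0,0]
    - [7.5,0,0,-2.5,0,0,0]
    - [7.5,0,0,0,0,0,0]
    - [7.5,0,0,0,0,0,0]

```text
time: 8.87
tool_pos: [522.4, 246.4, 103.8]
tcp_rot: [-0.0, 0.487, 0.873, 0.0]
ft_force: [-0.0, 0.7, 0.6]
gripper_width: 74.7
grip_force: 0.0
```

```bash
python3 - <<'E'
from h import *
st(); w,c=grab("wrist","w5")
p=proj(c,[521.5,244.5,83]);print(p)
g=cv2.cvtColor(w,7)[200:360,200:370]; 
m=cv2.threshold(cv2.GaussianBlur(g,(5,5),0),0,255,cv2.THRESH_OTSU)[1]
cv2.imwrite("pics/z5.png",np.hstack([cv2.resize(g,(510,480)),cv2.resize(m,(255,240)).repeat(2,0)]))
E
```

```text
t 8.8667 pos [522.4 246.4 103.8] rot [-0.000e+00  4.873e-01  8.733e-01  1.000e-04] F [-0.   0.7  0.6] w 74.70814760347405 q [-0.84  0.5   0.43  1.86 -0.27  0.84  0.27]
[276.73309587 249.49287304]
```

View pics/z5.png

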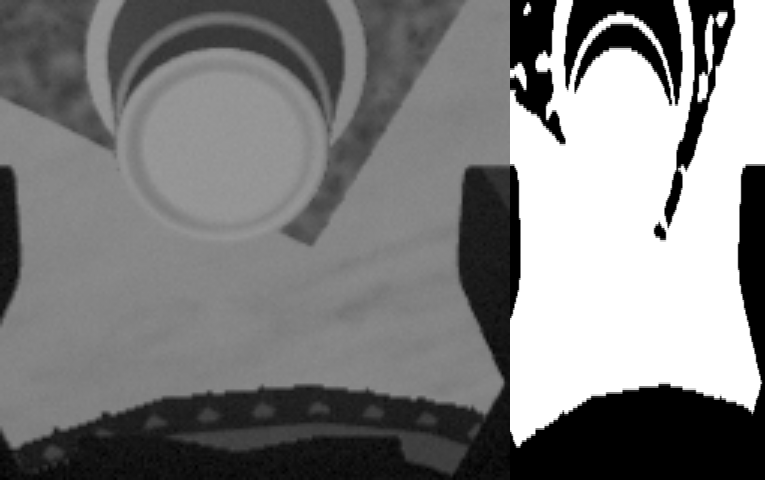

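Foot centre is at about (274,248), and the cup's at about (519.5,244.5), 3.5 mm off along the closing line.

>>> servo_tool:
  series:
    - [7.5,-0.3,-0.2,-2.4,0,0,0]
    - [7.5,0,0,-2.3,0,0,0]
    - [7.5,0,0,0,0,0,0]
    - [0,0,0,0,0,0,0]
    - [0,0,0,0,0,0,0]
    - [0,0,0,0,0,0,0]
    - [0,0,0,0,0,0,0]
    - [0,0,0,0,0,0,0]
    - [0,0,0,0,0,0,0]

```text
time: 9.67
tool_pos: [521.9, 245.3, 58.8]
tcp_rot: [0.001, 0.487, 0.873, 0.003]
ft_force: [-0.4, -0.3, 7.6]
gripper_width: 44.8
grip_force: 59.4
```

>>> servo_tool:
  series:
    - [0,0,0,2,0,0,0]
    - [0,0,0,4,0,0,0]
    - [0,0,0,4,0,0,0]
    - [0,0,0,4,0,0,0]
    - [0,0,0,4,0,0,0]
    - [0,-2.2,-3,3,0,0,0]
    - [0,-2.2,-3,0,0,0,0]
    - [0,-2.3,-3,0,0,0,0]
    - [0,-2.3,-3,0,0,0,0]
    - [0,0,-3.7,0,0,0,0]
    - [0,0,-3.7,0,0,0,0]
    - [0,0,-3.7,0,0,0,0]
    - [0,0,-3.7,0,0,0,0]
    - [0,0,-3.7,0,0,0,0]
    - [0,0,-3.7,0,0,0,0]
    - [0,0,-3.7,0,0,0,0]
    - [0,0,-3.7,0,0,0,0]
    - [0,0,0,0,0,0,0]
    - [0,0,0,0,0,0,0]

```text
time: 11.25
tool_pos: [432.0, -170.5, 263.1]
tcp_rot: [0.001, 0.49, 0.872, 0.001]
ft_force: [0.5, 1.0, -0.3]
gripper_width: 44.8
grip_force: 60.2
```

>>> servo_tool:
  series:
    - [0,1,-3.4,0,0,0,0]
    - [0,1,-3.5,0,0,0,0]
    - [0,0.9,-3.5,0,0,0,0]
    - [0,0,0,0,0,0,0]
    - [0,0,0,0,0,0,0]

```text
time: 11.67
tool_pos: [461.3, -273.0, 262.1]
tcp_rot: [0.0, 0.488, 0.873, -0.0]
ft_force: [0.5, 1.2, -0.8]
gripper_width: 44.7
grip_force: 60.6
```

```bash
python3 - <<'E'
from h import *
st(); s,c=grab("side","s6"); t,ct=grab("top","t6"); w,_=grab("wrist","w6")
a=cv2.resize(s[170:300,245:385],(420,390),interpolation=3); b=cv2.resize(t[180:310,290:420],(380,390),interpolation=3)
cv2.imwrite("pics/z6.png",np.hstack([a,b])[:,:,::-1])
E
```

```text
t 11.6667 pos [ 461.3 -273.   262.1] rot [ 1.000e-04  4.883e-01  8.727e-01 -4.000e-04] F [ 0.5  1.2 -0.8] w 44.70587720517266 q [-0.26  0.3   0.89  1.81 -0.25  1.15  1.26]
```

View pics/z6.png

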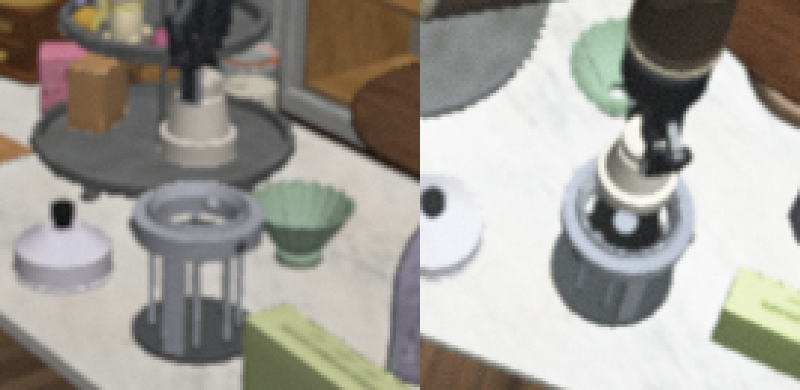

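Side view: cup band centre u≈198.5 over collar centre u≈199, so aligned. Top view: band ≈637, collar ≈628, the lean of which I need to compute.

```bash
python3 - <<'E'
from h import *
s,t=info("side"),info("top")
for n,c,uc,ub in(("side",s,311.3,311.2),("top",t,361.3,364.4)):
    for p in [(461.3,-273),(471.3,-273),(461.3,-263)]:
        print(n,p,"collar",proj(c,[*p,133]),uc,"band",proj(c,[*p,217]),ub)
E
```

```text
side (461.3, -273) collar [309.17656093 242.53244354] 311.3 band [309.84339566 217.05398856] 311.2
side (471.3, -273) collar [311.76258958 241.6763904 ] 311.3 band [312.48117971 216.26468861] 311.2
side (461.3, -263) collar [307.11256542 241.33037967] 311.3 band [307.73399714 215.94786887] 311.2
top (461.3, -273) collar [360.19221808 249.20595824] 361.3 band [364.18358179 235.83709575] 364.4
top (471.3, -273) collar [361.25557165 246.31569404] 361.3 band [365.28407811 232.84375469] 364.4
top (461.3, -263) collar [356.907371   248.03686917] 361.3 band [360.72936887 234.62252007] 364.4
```

>>> servo_tool:
  series:
    - [0,0.1,-0.2,-2,0,0,0]
    - [0,0,0,-2,0,0,0]
    - [0,0,0,-1.5,0,0,0]
    - [0,0,0,-1,0,0,0]
    - [0,0,0,-0.5,0,0,0]
    - [0,0,0,0,0,0,0]

```text
time: 12.32
tool_pos: [462.4, -272.9, 191.4]
tcp_rot: [-0.0, 0.487, 0.874, 0.0]
ft_force: [-0.1, 0.3, -1.5]
gripper_width: 44.8
grip_force: 60.6
```

>>> servo_tool:
  series:
    - [0,0,0,-0.4,0,0,0]
    - [0,0,0,-0.4,0,0,0]
    - [0,0,0,-0.4,0,0,0]
    - [0,0,0,0,0,0,0]

```text
time: 12.65
tool_pos: [463.2, -274.1, 180.4]
tcp_rot: [0.001, 0.487, 0.873, 0.0]
ft_force: [2.0, -0.9, -2.8]
gripper_width: 44.4
grip_force: 60.5
```

>>> servo_tool:
  series:
    - [0,0,0,-0.4,0,0,0]
    - [0,0,0,-0.4,0,0,0]
    - [0,0,0,0,0,0,0]

```text
time: 12.9
tool_pos: [462.3, -273.7, 171.2]
tcp_rot: [-0.0, 0.487, 0.873, 0.0]
ft_force: [2.0, -0.2, -2.3]
gripper_width: 44.8
grip_force: 60.6
```

```bash
python3 - <<'E'
from h import *
st(); s,c=grab("side","s7"); w,_=grab("wrist","w7")
a=cv2.resize(s[180:300,245:365],(400,400),interpolation=3); b=cv2.resize(w,(533,400))[:,66:466]
cv2.imwrite("pics/z7.png",np.hstack([a,b])[:,:,::-1])
E
```

```text
t 12.9 pos [ 462.3 -273.7  171.2] rot [-0.      0.4871  0.8734  0.    ] F [ 2.  -0.2 -2.3] w 44.80348899300143 q [-0.19  0.41  0.83  1.92 -0.37  0.97  1.36]
```

View pics/z7.png

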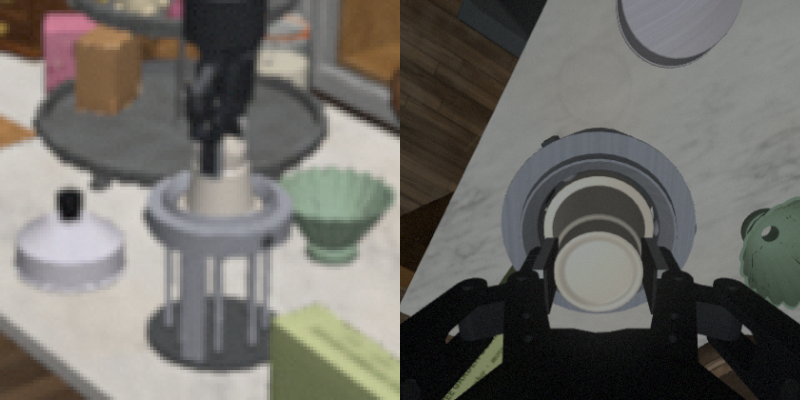

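The cup is centred in the funnel, with its foot well between the pads.

>>> servo_tool:
  series:
    - [0,0,0,-0.4,0,0,0]
    - [0,0,0,-0.4,0,0,0]
    - [0,0,0,0,0,0,0]

```text
time: 13.25
tool_pos: [462.2, -273.9, 163.1]
tcp_rot: [-0.0, 0.487, 0.873, -0.0]
ft_force: [1.3, -1.0, -3.3]
gripper_width: 44.8
grip_force: 61.0
```

>>> servo_tool:
  series:
    - [0,0,0,-0.3,0,0,0]
    - [0,0,0,-0.3,0,0,0]
    - [0,0,0,-0.2,0,0,0]
    - [0,0,0,0,0,0,0]

```text
time: 13.58
tool_pos: [461.9, -273.4, 155.0]
tcp_rot: [-0.001, 0.487, 0.873, 0.0]
ft_force: [1.1, 0.4, -1.5]
gripper_width: 44.6
grip_force: 61.2
```

>>> servo_tool:
  series:
    - [0,0,0,-0.3,0,0,0]
    - [0,0,0,-0.3,0,0,0]
    - [0,0,0,0,0,0,0]

```text
time: 13.83
tool_pos: [462.1, -273.6, 149.2]
tcp_rot: [-0.0, 0.487, 0.873, 0.0]
ft_force: [0.8, 0.7, 1.5]
gripper_width: 44.8
grip_force: 61.6
```

```bash
python3 - <<'E'
from h import *
st(); s,c=grab("side","s8"); w,_=grab("wrist","w8")
a=cv2.resize(s[190:300,255:365],(400,400),interpolation=3); b=cv2.resize(w,(533,400))[:,66:466]
cv2.imwrite("pics/z8.png",np.hstack([a,b])[:,:,::-1])
E
```

```text
t 13.8333 pos [ 462.1 -273.6  149.2] rot [-4.000e-04  4.871e-01  8.733e-01  0.000e+00] F [0.8 0.7 1.5] w 44.769213226646826 q [-0.17  0.44  0.8   1.94 -0.4   0.93  1.39]
```

View pics/z8.png

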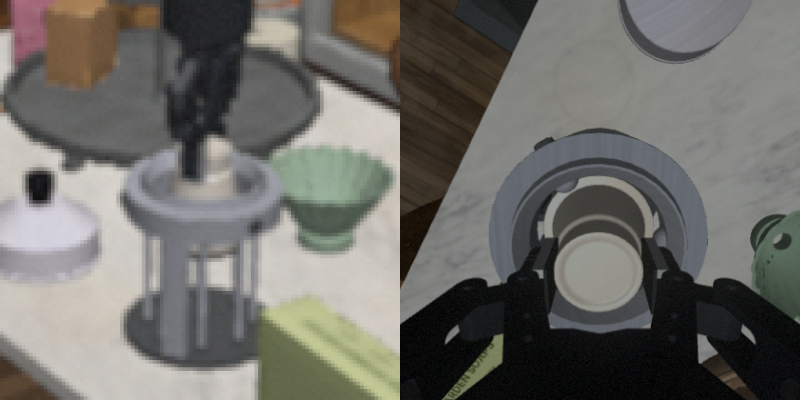

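The catch balls at (567,185) and (657,228) sit over the cup's band, and the band shows below the collar. Releasing.

>>> servo_tool:
  series:
    - [5.4,0,0,0,0,0,0]
    - [5.4,0,0,0,0,0,0]
    - [5.4,0,0,0,0,0,0]
    - [5.4,0,0,1,0,0,0]
    - [5.4,0,0,2,0,0,0]
    - [5.4,0,0,3,0,0,0]
    - [5.4,0,0,3,0,0,0]
    - [0,0,0,0,0,0,0]
    - [0,0,0,0,0,0,0]
    - [0,0,0,0,0,0,0]
    - [0,0,0,0,0,0,0]
    - [0,0,0,0,0,0,0]

```text
time: 14.93
tool_pos: [461.8, -273.6, 238.8]
tcp_rot: [-0.001, 0.487, 0.873, -0.0]
ft_force: [0.6, -0.3, -0.6]
gripper_width: 0.1
grip_force: 0.0
```

```bash
python3 - <<'E'
from h import *
st(); w,c=grab("wrist","w9"); s,cs=grab("side","s9")
a=cv2.resize(s[190:300,255:365],(400,400),interpolation=3); b=cv2.resize(w,(533,400))[:,66:466]
cv2.imwrite("pics/z9.png",np.hstack([a,b])[:,:,::-1])
print(proj(c,[462,-274,178]),44/2*c[0][0,0]/(c[2][2,3]-178))
E
```

```text
t 14.9333 pos [ 461.8 -273.6  238.8] rot [-9.000e-04  4.872e-01  8.733e-01 -2.000e-04] F [ 0.6 -0.3 -0.6] w 0.09663395536788187 q [-0.24  0.33  0.88  1.84 -0.28  1.1   1.29]
[279.63952403 227.20368239] 31.280193949272537
```

View pics/z9.png

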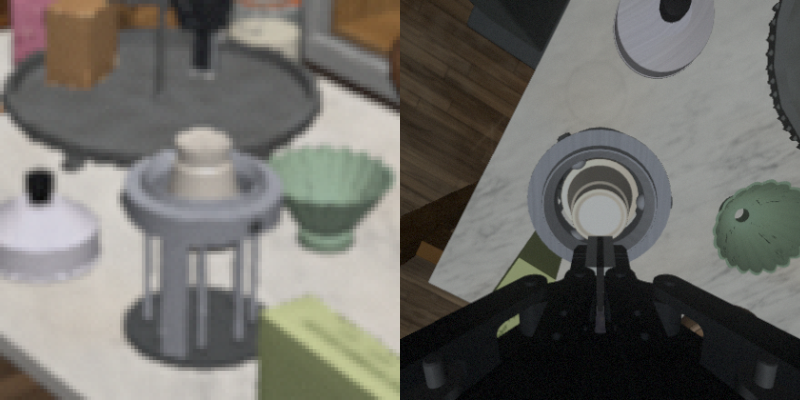

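>>> servo_tool:
  series:
    - [0,0,0,-2.5,0,0,0]
    - [0,0,0,-1.5,0,0,0]
    - [0,0,0,-0.4,0,0,0]
    - [0,0,0,0,0,0,0]

```text
time: 15.37
tool_pos: [461.5, -273.6, 194.5]
tcp_rot: [-0.001, 0.487, 0.873, -0.0]
ft_force: [-0.3, 0.3, -0.0]
gripper_width: 0.0
grip_force: 0.0
```

>>> servo_tool:
  series:
    - [0,0,0,-0.3,0,0,0]
    - [0,0,0,-0.3,0,0,0]
    - [0,0,0,0,0,0,0]

```text
time: 15.62
tool_pos: [462.4, -274.0, 189.8]
tcp_rot: [0.0, 0.487, 0.873, 0.0]
ft_force: [-0.2, 0.0, -0.9]
gripper_width: 0.1
grip_force: 0.0
```

>>> servo_tool:
  series:
    - [0,0,0,-0.3,0,0,0]
    - [0,0,0,-0.3,0,0,0]
    - [0,0,0,0,0,0,0]

```text
time: 15.87
tool_pos: [462.2, -273.7, 183.4]
tcp_rot: [-0.0, 0.487, 0.873, 0.0]
ft_force: [0.6, -0.1, -0.2]
gripper_width: -0.1
grip_force: 0.0
```

>>> servo_tool:
  series:
    - [0,0,0,-0.3,0,0,0]
    - [0,0,0,-0.3,0,0,0]
    - [0,0,0,0,0,0,0]

```text
time: 16.12
tool_pos: [462.3, -273.9, 177.3]
tcp_rot: [-0.0, 0.487, 0.873, -0.0]
ft_force: [0.7, 0.0, 1.5]
gripper_width: -0.4
grip_force: 0.8
```

>>> servo_tool:
  series:
    - [0,0,0,-0.2,0,0,0]
    - [0,0,0,-0.2,0,0,0]
    - [0,0,0,0,0,0,0]

```text
time: 16.37
tool_pos: [462.3, -273.9, 173.4]
tcp_rot: [-0.0, 0.487, 0.873, -0.0]
ft_force: [-0.2, -0.5, 2.3]
gripper_width: -0.2
grip_force: 0.9
```

>>> servo_tool:
  series:
    - [0,0,0,2,0,0,0]
    - [0,0,0,4,0,0,0]
    - [7.5,-1,3.4,3,0,0,0]
    - [7.5,-1,3.4,0,0,0,0]
    - [7.5,-1,3.6,0,0,0,0]
    - [7.5,0,3.8,0,0,0,0]
    - [7.5,0,3.8,0,0,0,0]
    - [7.5,0,3.8,0,0,0,0]
    - [7.5,0,3.8,0,0,0,0]
    - [7.5,0,3.8,0,0,0,0]
    - [7.5,0,3.8,0,0,0,0]
    - [7.5,0,3.8,0,0,0,0]
    - [7.5,0,3.8,0,0,0,0]
    - [7.5,0,3.8,0,0,0,0]
    - [7.5,0,3.8,0,0,0,0]
    - [7.5,0,3.8,0,0,0,0]
    - [7.5,0,3.0,0,0,0,0]
    - [7.5,0,0,0,0,0,0]
    - [7.5,0,0,0,0,0,0]

```text
time: 17.95
tool_pos: [432.7, 276.0, 259.9]
tcp_rot: [0.0, 0.486, 0.874, -0.001]
ft_force: [0.2, -0.3, -0.4]
gripper_width: 75.1
grip_force: 0.0
```

```bash
python3 - <<'E'
from h import *
st(); cups(f="w10")
c=info("wrist")
print(proj(c,[420,352,83]),proj(c,[523,360,83]))
E
```

```text
t 17.95 pos [432.7 276.  259.9] rot [ 1.000e-04  4.857e-01  8.741e-01 -8.000e-04] F [ 0.2 -0.3 -0.4] w 75.08913889731322 q [-1.1   0.2   0.52  1.85 -0.11  1.12  0.01]
r 19.925853027095986
[308.5 124.5  22.4] [419.5 354.7  83. ] [171. 172. 161.]
[384.5 170.5  22.4] [517.4 358.3  83. ] [159. 155. 145.]
[307.87320214 125.27495449] [390.04053584 170.06531357]
```

View pics/w10.png

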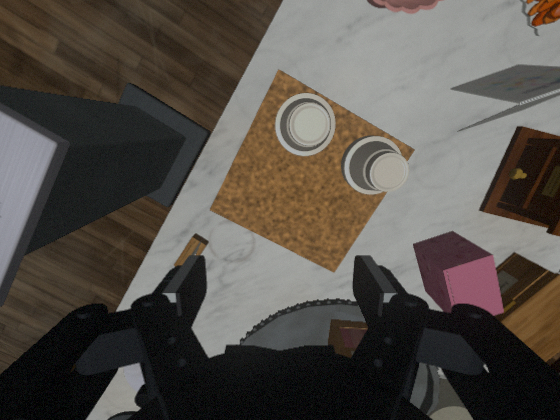

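Feet at (312,124) and (389,171), so the cups are at about (421,354) and (523,360), not moved.

>>> servo_tool:
  series:
    - [7.5,-0.2,1.6,-3.1,0,0,0]
    - [7.5,-0.2,1.6,-3.1,0,0,0]
    - [7.5,-0.2,1.6,-3.1,0,0,0]
    - [7.5,-0.2,1.6,-3.1,0,0,0]
    - [7.5,-0.2,1.4,-3.1,0,0,0]
    - [7.5,0,0,0,0,0,0]
    - [7.5,0,0,0,0,0,0]

```text
time: 18.58
tool_pos: [423.0, 350.6, 104.7]
tcp_rot: [0.0, 0.488, 0.873, -0.002]
ft_force: [0.9, -0.2, 0.3]
gripper_width: 74.9
grip_force: 0.0
```

```bash
cat >> h.py <<'E'
def near(z=83,f=None,g0=None):
    """foot-top circle(s) close to the hand (camera ~165 above the foot); printed with TCP offset"""
    p=np.array(manip.get_obs()["tool_pos"]); im,c=grab("wrist",f); g=cv2.medianBlur(cv2.cvtColor(im,7),3)
    e=proj(c,[p[0],p[1],z]); x0,y0=int(e[0])-85,int(e[1])-85
    d=abs((c[2][:3,:3].T@(np.array([p[0],p[1],z])-c[2][:3,3]))[2]); r=22*c[0][0,0]/d
    sub=g[max(y0,0):y0+170,x0:x0+170]
    cs=cv2.HoughCircles(sub,cv2.HOUGH_GRADIENT_ALT,1,10,param1=60,param2=.6,minRadius=int(.75*r),maxRadius=int(1.25*r))
    print("TCP",p.round(1),"expect px",e.round(1),"r",r.round(1))
    for u,v,R in ([] if cs is None else cs[0][:5]):
        u+=x0; v+=max(y0,0); q=onz(c,u,v,z); print(np.round([u,v,R],1),"pt",q[:2].round(1),"off",(q-p)[:2].round(1))
E
python3 - <<'E'
from h import *
near(f="w11")
E
```

```text
TCP [423.  350.6 104.7] expect px [279.7 247.2] r 35.9
[280.  236.   37.1] pt [419.3 356.9] off [-3.7  6.3]
[280.  236.   29.4] pt [419.3 356.9] off [-3.7  6.3]
[283.  211.   38.9] pt [412.6 371.2] off [-10.4  20.7]
```

>>> servo_tool:
  series:
    - [7.5,-0.3,0.6,-2.4,0,0,0]
    - [7.5,0,0,-2.3,0,0,0]
    - [7.5,0,0,0,0,0,0]
    - [0,0,0,0,0,0,0]
    - [0,0,0,0,0,0,0]
    - [0,0,0,0,0,0,0]
    - [0,0,0,0,0,0,0]
    - [0,0,0,0,0,0,0]
    - [0,0,0,0,0,0,0]

```text
time: 19.38
tool_pos: [422.7, 359.2, 62.2]
tcp_rot: [0.001, 0.488, 0.873, 0.003]
ft_force: [-0.0, -1.9, 11.6]
gripper_width: 42.4
grip_force: 81.1
```

>>> servo_tool:
  series:
    - [0,0,0,0,0,0,0]
    - [0,0,0,0,0,0,0]
    - [0,0,0,0,0,0,0]

```text
time: 19.63
tool_pos: [422.6, 359.2, 62.2]
tcp_rot: [0.001, 0.488, 0.873, 0.003]
ft_force: [0.2, -1.1, 12.1]
gripper_width: 42.1
grip_force: 81.1
```

```bash
python3 - <<'E'
from h import *
st(); near(f="w12"); near(z=78)
E
```

```text
t 19.6333 pos [422.6 359.2  62.2] rot [7.000e-04 4.879e-01 8.729e-01 2.600e-03] F [ 0.2 -1.1 12.1] w 42.088907785359396 q [-1.1   0.52  0.4   1.95 -0.3   0.72  0.03]
TCP [422.6 359.2  62.2] expect px [279.8 282.7] r 46.7
[279.  276.   47.3] pt [420.5 362. ] off [-2.2  2.8]
[279.  276.   38.6] pt [420.5 362. ] off [-2.2  2.8]
TCP [422.7 359.2  62.2] expect px [279.8 277.4] r 45.1
[281.  280.   38.4] pt [423.9 358.3] off [ 1.2 -0.9]
[281.  280.   49.7] pt [423.9 358.3] off [ 1.2 -0.9]
[281.  240.   46.5] pt [412.9 376.1] off [-9.8 16.9]
```

>>> servo_tool:
  series:
    - [7.5,0,0,0.3,0,0,0]
    - [7.5,0,0,0.3,0,0,0]
    - [7.5,0,0,0,0,0,0]
    - [7.5,0,0,0,0,0,0]
    - [7.5,0,0,0,0,0,0]

```text
time: 20.15
tool_pos: [420.3, 358.6, 64.9]
tcp_rot: [0.0, 0.487, 0.873, 0.0]
ft_force: [0.1, 0.1, -0.1]
gripper_width: 74.9
grip_force: 0.0
```

```bash
python3 - <<'E'
from h import *
st(); near(f="w13")
E
```

```text
t 20.15 pos [420.3 358.6  64.9] rot [0.000e+00 4.872e-01 8.733e-01 2.000e-04] F [ 0.1  0.1 -0.1] w 74.94342585858074 q [-1.1   0.52  0.4   1.95 -0.29  0.73  0.03]
TCP [420.3 358.6  64.9] expect px [279.7 279.9] r 45.8
[287.  283.   46.9] pt [424.2 359.1] off [3.9 0.4]
[287.  283.   37.8] pt [424.2 359.1] off [3.9 0.4]
[286.  245.   46.4] pt [413.4 375.5] off [-7.  16.9]
```

>>> servo_tool:
  series:
    - [7.5,0.3,0,0,0,0,0]
    - [7.5,0,0,0,0,0,0]
    - [0,0,0,0,0,0,0]
    - [0,0,0,0,0,0,0]
    - [0,0,0,0,0,0,0]
    - [0,0,0,0,0,0,0]
    - [0,0,0,0,0,0,0]
    - [0,0,0,0,0,0,0]

```text
time: 20.87
tool_pos: [423.7, 358.8, 64.8]
tcp_rot: [0.0, 0.487, 0.873, 0.0]
ft_force: [-0.1, 0.8, 1.6]
gripper_width: 41.9
grip_force: 60.4
```

>>> servo_tool:
  series:
    - [0,0,0,2,0,0,0]
    - [0,0,0,4,0,0,0]
    - [0,0,0,4,0,0,0]
    - [0,0,0,4,0,0,0]
    - [0,0,0,4,0,0,0]
    - [0,0,-3.5,2,0,0,0]
    - [0,0,-3.5,0,0,0,0]
    - [0,0,-3.5,0,0,0,0]
    - [0,0,-3.5,0,0,0,0]
    - [0,0,-3.5,0,0,0,0]
    - [0,0,-3.5,0,0,0,0]
    - [0,0,-3.5,0,0,0,0]
    - [0,0,-3.5,0,0,0,0]
    - [0,0,-3.5,0,0,0,0]
    - [0,0,-3.5,0,0,0,0]
    - [0,0,-3.5,0,0,0,0]
    - [0,0,-3.5,0,0,0,0]
    - [0,0,-3.5,0,0,0,0]
    - [0,0,-3.5,0,0,0,0]
    - [0,0,0,0,0,0,0]

```text
time: 22.53
tool_pos: [422.1, -137.8, 265.0]
tcp_rot: [0.001, 0.49, 0.871, -0.0]
ft_force: [-0.6, 0.1, -0.2]
gripper_width: 42.2
grip_force: 61.1
```

>>> servo_tool:
  series:
    - [0,1,-3.4,0,0,0,0]
    - [0,1,-3.4,0,0,0,0]
    - [0,1,-3.4,0,0,0,0]
    - [0,1,-3.4,0,0,0,0]
    - [0,0,0,0,0,0,0]
    - [0,0,0,0,0,0,0]

```text
time: 23.03
tool_pos: [462.2, -269.8, 263.8]
tcp_rot: [-0.001, 0.489, 0.872, -0.001]
ft_force: [-0.6, 0.4, -1.0]
gripper_width: 41.9
grip_force: 61.1
```

```bash
python3 - <<'E'
from h import *
st(); near(z=283,f="w14"); s,cs=grab("side","s14");t,ct=grab("top","t14")
# side: white cup band above collar: extent rows by row
def runs(im,v,u0,u1):
    r=im[v,u0:u1].astype(int); m=(r.min(1)>110)&(r[:,0]-r[:,2]>2); x=np.where(m)[0]
    return (x[0]+u0,x[-1]+u0,len(x)) if len(x) else None
for v in range(200,234,2): print(v,runs(s,v,285,340),end=' ')
E
```

```text
t 23.0333 pos [ 462.2 -269.8  263.8] rot [-8.000e-04  4.894e-01  8.721e-01 -1.200e-03] F [-0.6  0.4 -1. ] w 41.91188006347666 q [-0.33  0.32  0.98  1.81 -0.29  1.16  1.29]
TCP [ 462.2 -269.8  263.8] expect px [279.6 281. ] r 46.2
[278.  281.   43.6] pt [ 461.5 -270.2] off [-0.6 -0.4]
[278.  281.   36.8] pt [ 461.5 -270.2] off [-0.6 -0.4]
[278.  281.   52.7] pt [ 461.5 -270.2] off [-0.6 -0.4]
200 (np.int64(311), np.int64(336), 26) 202 (np.int64(311), np.int64(336), 23) 204 (np.int64(304), np.int64(336), 21) 206 (np.int64(304), np.int64(321), 18) 208 (np.int64(303), np.int64(321), 19) 210 (np.int64(303), np.int64(321), 19) 212 (np.int64(299), np.int64(323), 24) 214 (np.int64(298), np.int64(325), 28) 216 (np.int64(299), np.int64(324), 26) 218 (np.int64(302), np.int64(323), 22) 220 (np.int64(303), np.int64(324), 22) 222 (np.int64(302), np.int64(324), 23) 224 (np.int64(303), np.int64(322), 20) 226 (np.int64(304), np.int64(339), 15) 228 (np.int64(303), np.int64(339), 21) 230 (np.int64(304), np.int64(339), 23) 232 (np.int64(306), np.int64(337), 18)
```

>>> servo_tool:
  series:
    - [0,0,-0.4,-1,0,0,0]
    - [0,0,0,-2,0,0,0]
    - [0,0,0,-2,0,0,0]
    - [0,0,0,-1,0,0,0]
    - [0,0,0,0,0,0,0]

```text
time: 23.6
tool_pos: [462.4, -269.5, 202.5]
tcp_rot: [-0.002, 0.486, 0.874, 0.0]
ft_force: [0.1, -1.4, -1.1]
gripper_width: 42.2
grip_force: 61.1
```

>>> servo_tool:
  series:
    - [0,0,0,-0.4,0,0,0]
    - [0,0,0,-0.4,0,0,0]
    - [0,0,0,0,0,0,0]

```text
time: 23.85
tool_pos: [462.7, -271.6, 196.9]
tcp_rot: [-0.0, 0.487, 0.873, -0.0]
ft_force: [-3.4, -0.0, -0.1]
gripper_width: 41.8
grip_force: 61.2
```

>>> servo_tool:
  series:
    - [0,0,0,-0.3,0,0,0]
    - [0,0,0,-0.3,0,0,0]
    - [0,0,0,0,0,0,0]

```text
time: 24.1
tool_pos: [463.4, -274.0, 193.9]
tcp_rot: [0.002, 0.488, 0.873, 0.0]
ft_force: [-8.8, 1.4, 17.0]
gripper_width: 42.2
grip_force: 64.1
```

>>> servo_tool:
  series:
    - [0,-0.1,0,-0.3,0,0,0]
    - [0,0,0,-0.3,0,0,0]
    - [0,0,0,0,0,0,0]

```text
time: 24.35
tool_pos: [462.1, -272.0, 185.3]
tcp_rot: [0.0, 0.487, 0.873, 0.0]
ft_force: [-3.2, -0.8, -0.2]
gripper_width: 41.9
grip_force: 62.0
```

>>> servo_tool:
  series:
    - [0,0,0,-0.3,0,0,0]
    - [0,0,0,-0.3,0,0,0]
    - [0,0,0,0,0,0,0]

```text
time: 24.6
tool_pos: [461.8, -271.7, 178.5]
tcp_rot: [-0.0, 0.487, 0.873, -0.0]
ft_force: [-2.5, -1.8, -2.4]
gripper_width: 41.9
grip_force: 61.8
```

Past the rim; continue down to about TCP 156.

>>> servo_tool:
  series:
    - [0,0,-0.1,-0.4,0,0,0]
    - [0,0,0,-0.4,0,0,0]
    - [0,0,0,-0.4,0,0,0]
    - [0,0,0,0,0,0,0]

```text
time: 24.93
tool_pos: [461.5, -272.3, 166.0]
tcp_rot: [-0.001, 0.487, 0.873, -0.0]
ft_force: [-4.5, -0.3, -3.6]
gripper_width: 41.9
grip_force: 61.7
```

>>> servo_tool:
  series:
    - [0,0,0,-0.4,0,0,0]
    - [0,0,0,-0.4,0,0,0]
    - [0,0,0,-0.3,0,0,0]
    - [0,0,0,0,0,0,0]

```text
time: 25.27
tool_pos: [461.7, -272.4, 155.2]
tcp_rot: [-0.001, 0.487, 0.873, -0.0]
ft_force: [-4.6, -0.9, -1.6]
gripper_width: 42.1
grip_force: 62.0
```

>>> servo_tool:
  series:
    - [0,0,0,-0.3,0,0,0]
    - [0,0,0,0,0,0,0]
    - [5.4,0,0,0,0,0,0]
    - [5.4,0,0,0,0,0,0]
    - [5.4,0,0,0,0,0,0]
    - [5.4,0,0,1,0,0,0]
    - [5.4,0,0,2,0,0,0]
    - [5.4,0,0,2.5,0,0,0]
    - [0,0,0,1,0,0,0]
    - [0,0,0,0,0,0,0]
    - [0,0,0,0,0,0,0]
    - [0,0,0,0,0,0,0]
    - [0,0,0,-2,0,0,0]
    - [0,0,0,-1,0,0,0]
    - [0,0,0,0,0,0,0]

```text
time: 26.52
tool_pos: [460.7, -271.2, 184.8]
tcp_rot: [-0.003, 0.487, 0.873, -0.0]
ft_force: [-0.6, 0.4, -0.1]
gripper_width: 0.0
grip_force: 0.0
```

>>> servo_tool:
  series:
    - [0,0,0,-0.3,0,0,0]
    - [0,0,0,0,0,0,0]

```text
time: 26.68
tool_pos: [462.0, -272.5, 184.2]
tcp_rot: [-0.0, 0.487, 0.873, -0.0]
ft_force: [0.3, -0.0, -0.3]
gripper_width: -0.2
grip_force: 0.0
```

>>> servo_tool:
  series:
    - [0,0,0,-0.3,0,0,0]
    - [0,0,0,0,0,0,0]

```text
time: 26.85
tool_pos: [462.4, -272.5, 181.6]
tcp_rot: [0.0, 0.487, 0.873, 0.0]
ft_force: [0.1, -0.2, -1.4]
gripper_width: 0.2
grip_force: 0.0
```

>>> servo_tool:
  series:
    - [0,0,0,-0.4,0,0,0]
    - [0,0,0,0,0,0,0]

```text
time: 27.02
tool_pos: [462.5, -272.3, 177.4]
tcp_rot: [0.0, 0.487, 0.873, 0.0]
ft_force: [1.3, 0.3, 1.7]
gripper_width: 0.2
grip_force: 0.9
```

>>> servo_tool:
  series:
    - [0,0,0,-0.4,0,0,0]
    - [0,0,0,0,0,0,0]

```text
time: 27.18
tool_pos: [462.4, -272.2, 173.3]
tcp_rot: [-0.0, 0.487, 0.873, 0.0]
ft_force: [0.7, 0.3, 3.1]
gripper_width: 0.0
grip_force: 1.0
```

Second cup held. Going back for the third.

>>> servo_tool:
  series:
    - [0,0,0,2,0,0,0]
    - [0,0,0,4,0,0,0]
    - [7.5,-1,3.4,3,0,0,0]
    - [7.5,-1,3.4,0,0,0,0]
    - [7.5,-1,3.6,0,0,0,0]
    - [7.5,0,3.8,0,0,0,0]
    - [7.5,0,3.8,0,0,0,0]
    - [7.5,0,3.8,0,0,0,0]
    - [7.5,0,3.8,0,0,0,0]
    - [7.5,0,3.8,0,0,0,0]
    - [7.5,0,3.8,0,0,0,0]
    - [7.5,0,3.8,0,0,0,0]
    - [7.5,0,3.8,0,0,0,0]
    - [7.5,0,3.8,0,0,0,0]
    - [7.5,0,3.8,0,0,0,0]
    - [7.5,1,3.8,0,0,0,0]
    - [7.5,2,3.0,0,0,0,0]
    - [7.5,2,0,0,0,0,0]
    - [7.5,0,0,0,0,0,0]
    - [7.5,0,0,0,0,0,0]

```text
time: 28.85
tool_pos: [483.8, 275.5, 259.8]
tcp_rot: [0.0, 0.488, 0.873, -0.001]
ft_force: [-0.3, -1.8, 0.6]
gripper_width: 74.8
grip_force: 0.0
```

```bash
python3 - <<'E'
from h import *
st(); cups(f="w15"); c=info("wrist"); print(proj(c,[522,360,83]))
im=cv2.imread("pics/w15.png"); hsv=cv2.cvtColor(im,40); m=((hsv[...,1]>100)&(hsv[...,0]<25)&(hsv[...,2]>80)).astype(np.uint8)
n,l,S,C=cv2.connectedComponentsWithStats(m); i=1+np.argmax(S[1:,4]); print(S[i],C[i])
E
```

```text
t 28.85 pos [483.8 275.5 259.8] rot [ 4.000e-04  4.876e-01  8.730e-01 -1.100e-03] F [-0.3 -1.8  0.6] w 74.76504033305665 q [-1.14  0.31  0.68  1.76 -0.21  1.15  0.16]
r 19.938680698649733
[348.5 145.5  22.4] [519.5 358.5  83. ] [161. 157. 147.]
[351.74392302 145.69402323]
[  178    45   206   210 20764] [268.47577538 154.12194182]
```

>>> servo_tool:
  series:
    - [7.5,0.8,1.7,-3.1,0,0,0]
    - [7.5,0.8,1.7,-3.1,0,0,0]
    - [7.5,0.8,1.7,-3.1,0,0,0]
    - [7.5,0.8,1.7,-3.1,0,0,0]
    - [7.5,0.5,1.5,-3,0,0,0]
    - [7.5,0,0,0,0,0,0]
    - [7.5,0,0,0,0,0,0]

```text
time: 29.48
tool_pos: [518.9, 358.2, 105.4]
tcp_rot: [-0.001, 0.487, 0.873, -0.002]
ft_force: [0.2, 0.8, 1.5]
gripper_width: 75.1
grip_force: 0.0
```

```bash
python3 - <<'E'
from h import *
near(f="w16")
E
```

```text
TCP [518.9 358.2 105.4] expect px [279.7 246.7] r 35.8
[286.  243.   30.2] pt [520.9 362.3] off [2.  4.1]
[286.  243.   37.3] pt [520.9 362.3] off [2.  4.1]
[286.  220.   39.1] pt [513.  374.8] off [-5.9 16.6]
```

>>> servo_tool:
  series:
    - [7.5,0.2,0.3,-2,0,0,0]
    - [7.5,0,0,-2,0,0,0]
    - [7.5,0,0,0,0,0,0]
    - [7.5,0,0,0,0,0,0]

```text
time: 29.87
tool_pos: [522.7, 361.2, 68.5]
tcp_rot: [0.0, 0.488, 0.873, 0.0]
ft_force: [0.2, -0.5, 0.1]
gripper_width: 75.0
grip_force: 0.0
```

```bash
python3 - <<'E'
from h import *
near(f="w17")
E
```

```text
TCP [522.7 361.2  68.5] expect px [279.7 276.2] r 44.7
[279.  268.   44.7] pt [520.1 364.8] off [-2.6  3.6]
[279.  268.   37.7] pt [520.1 364.8] off [-2.6  3.6]
[279.  237.   46.2] pt [511.6 378.5] off [-11.1  17.4]
```

>>> servo_tool:
  series:
    - [7.5,-0.2,0.3,-0.3,0,0,0]
    - [7.5,0,0,0,0,0,0]
    - [0,0,0,0,0,0,0]
    - [0,0,0,0,0,0,0]
    - [0,0,0,0,0,0,0]
    - [0,0,0,0,0,0,0]
    - [0,0,0,0,0,0,0]
    - [0,0,0,0,0,0,0]

```text
time: 30.58
tool_pos: [520.6, 365.2, 64.3]
tcp_rot: [-0.0, 0.487, 0.873, 0.0]
ft_force: [-1.2, -1.2, 5.4]
gripper_width: 42.0
grip_force: 59.9
```

>>> servo_tool:
  series:
    - [0,0,0,2,0,0,0]
    - [0,0,0,4,0,0,0]
    - [0,0,0,4,0,0,0]
    - [0,0,0,4,0,0,0]
    - [0,0,0,4,0,0,0]
    - [0,-2,-3,2,0,0,0]
    - [0,-2,-3,0,0,0,0]
    - [0,-2,-3,0,0,0,0]
    - [0,-2,-3,0,0,0,0]
    - [0,-2,-3,0,0,0,0]
    - [0,0,-3.5,0,0,0,0]
    - [0,0,-3.5,0,0,0,0]
    - [0,0,-3.5,0,0,0,0]
    - [0,0,-3.5,0,0,0,0]
    - [0,0,-3.5,0,0,0,0]
    - [0,0,-3.5,0,0,0,0]
    - [0,0,-3.5,0,0,0,0]
    - [0,0,-3.5,0,0,0,0]
    - [0,0,-3.5,0,0,0,0]
    - [0,0,-3.5,0,0,0,0]

```text
time: 32.25
tool_pos: [419.8, -136.7, 263.9]
tcp_rot: [0.0, 0.487, 0.873, 0.001]
ft_force: [0.3, 1.4, -0.8]
gripper_width: 41.8
grip_force: 61.2
```

>>> servo_tool:
  series:
    - [0,1,-3.4,0,0,0,0]
    - [0,1,-3.4,0,0,0,0]
    - [0,1,-3.4,0,0,0,0]
    - [0,1,-3.4,0,0,0,0]
    - [0,0,0,0,0,0,0]
    - [0,0,0,0,0,0,0]
    - [0,0,0,0,0,0,0]
    - [0,0,0,0,0,0,0]

```text
time: 32.92
tool_pos: [460.4, -269.5, 263.4]
tcp_rot: [-0.0, 0.487, 0.874, 0.001]
ft_force: [0.4, 0.9, -0.9]
gripper_width: 42.0
grip_force: 61.2
```

```bash
python3 - <<'E'
from h import *
st(); near(z=283,f="w18")
E
```

```text
t 32.9167 pos [ 460.4 -269.5  263.4] rot [-3.000e-04  4.865e-01  8.737e-01  5.000e-04] F [ 0.4  0.9 -0.9] w 41.98879374460981 q [-0.39  0.35  1.09  1.82 -0.34  1.17  1.36]
TCP [ 460.4 -269.5  263.4] expect px [279.6 281.4] r 46.3
[278.  281.   46.4] pt [ 459.6 -269.7] off [-0.8 -0.2]
[278.  281.   38.6] pt [ 459.6 -269.7] off [-0.8 -0.2]
[278.  247.   47.3] pt [ 450.5 -254.9] off [-9.9 14.6]
```

>>> servo_tool:
  series:
    - [0,0.1,-0.3,-1,0,0,0]
    - [0,0,0,-2,0,0,0]
    - [0,0,0,-2,0,0,0]
    - [0,0,0,-1,0,0,0]
    - [0,0,0,0,0,0,0]
    - [0,0,0,0,0,0,0]

```text
time: 33.47
tool_pos: [461.4, -273.4, 203.5]
tcp_rot: [-0.0, 0.487, 0.873, -0.0]
ft_force: [-0.4, -0.4, -0.7]
gripper_width: 42.0
grip_force: 61.2
```

>>> servo_tool:
  series:
    - [0,0,0,-0.3,0,0,0]
    - [0,0,0,-0.3,0,0,0]
    - [0,0,0,-0.3,0,0,0]
    - [0,0,0,0,0,0,0]

```text
time: 33.8
tool_pos: [460.8, -272.1, 198.3]
tcp_rot: [-0.002, 0.487, 0.873, 0.003]
ft_force: [-17.6, 18.6, 49.5]
gripper_width: 42.0
grip_force: 66.2
```

>>> servo_tool:
  series:
    - [0,0,0,-0.3,0,0,0]
    - [0,0,0,-0.3,0,0,0]
    - [0,0,0,0,0,0,0]

```text
time: 34.05
tool_pos: [461.5, -273.1, 189.3]
tcp_rot: [0.0, 0.487, 0.873, 0.001]
ft_force: [-0.6, 4.3, -0.3]
gripper_width: 42.0
grip_force: 61.6
```

>>> servo_tool:
  series:
    - [0,0,0,-0.3,0,0,0]
    - [0,0,0,-0.3,0,0,0]
    - [0,0,0,0,0,0,0]

```text
time: 34.3
tool_pos: [461.2, -273.1, 182.5]
tcp_rot: [-0.001, 0.487, 0.873, 0.001]
ft_force: [-0.8, 3.8, -1.5]
gripper_width: 42.0
grip_force: 61.6
```

>>> servo_tool:
  series:
    - [0,0,0,-0.4,0,0,0]
    - [0,0,0,-0.4,0,0,0]
    - [0,0,0,-0.3,0,0,0]
    - [0,0,0,0,0,0,0]

```text
time: 34.63
tool_pos: [461.2, -273.1, 171.3]
tcp_rot: [-0.001, 0.487, 0.873, 0.001]
ft_force: [-1.6, 3.3, 0.1]
gripper_width: 42.1
grip_force: 61.6
```

>>> servo_tool:
  series:
    - [0,0,0,-0.4,0,0,0]
    - [0,0,0,-0.4,0,0,0]
    - [0,0,0,-0.4,0,0,0]
    - [0,0,0,0,0,0,0]

```text
time: 34.97
tool_pos: [461.4, -273.2, 159.1]
tcp_rot: [-0.0, 0.487, 0.873, 0.0]
ft_force: [-0.3, 4.0, -0.2]
gripper_width: 41.6
grip_force: 61.8
```

Press on to about 153, release, then probe the foot with shut fingers.

>>> servo_tool:
  series:
    - [0,0,0,-0.3,0,0,0]
    - [0,0,0,-0.3,0,0,0]
    - [0,0,0,0,0,0,0]
    - [5.4,0,0,0,0,0,0]
    - [5.4,0,0,0,0,0,0]
    - [5.4,0,0,0,0,0,0]
    - [5.4,0,0,1,0,0,0]
    - [5.4,0,0,2,0,0,0]
    - [5.4,0,0,2.5,0,0,0]
    - [0,0,0,1,0,0,0]
    - [0,0,0,0,0,0,0]
    - [0,0,0,0,0,0,0]
    - [0,0,0,0,0,0,0]
    - [0,0,0,-2,0,0,0]
    - [0,0,0,-1.2,0,0,0]
    - [0,0,0,0,0,0,0]
    - [0,0,0,0,0,0,0]

```text
time: 36.38
tool_pos: [460.5, -273.7, 185.5]
tcp_rot: [-0.001, 0.487, 0.873, -0.0]
ft_force: [1.3, -0.2, -0.7]
gripper_width: -0.6
grip_force: 0.0
```

>>> servo_tool:
  series:
    - [0,0,0,-0.4,0,0,0]
    - [0,0,0,0,0,0,0]

```text
time: 36.55
tool_pos: [461.3, -274.0, 182.4]
tcp_rot: [-0.0, 0.487, 0.873, -0.0]
ft_force: [0.6, 0.3, 0.5]
gripper_width: -0.1
grip_force: 0.0
```

>>> servo_tool:
  series:
    - [0,0,0,-0.4,0,0,0]
    - [0,0,0,0,0,0,0]

```text
time: 36.72
tool_pos: [461.4, -273.7, 178.4]
tcp_rot: [-0.0, 0.487, 0.873, 0.0]
ft_force: [0.9, 0.6, 0.7]
gripper_width: 0.1
grip_force: 0.6
```

>>> servo_tool:
  series:
    - [0,0,0,-0.4,0,0,0]
    - [0,0,0,0,0,0,0]
    - [0,0,0,0,0,0,0]

```text
time: 36.97
tool_pos: [461.4, -273.9, 174.5]
tcp_rot: [0.0, 0.487, 0.873, 0.0]
ft_force: [0.8, -0.2, 1.5]
gripper_width: 0.1
grip_force: 0.6
```

>>> servo_tool:
  series:
    - [0,0,0,2,0,0,0]
    - [0,0,0,4,0,0,0]
    - [8.54,0,0,2,0,0,0]
    - [8.54,-0.5,3.2,0,0,0,0]
    - [8.54,-0.5,3.2,0,0,0,0]
    - [8.54,-0.5,3.2,0,0,0,0]
    - [8.54,-0.5,3.2,0,0,0,0]
    - [8.54,-0.6,3.2,0,0,0,0]
    - [8.54,-0.6,3.4,0,0,0,0]
    - [8.54,0,0,-3,0,0,0]
    - [8.54,0,0,-3,0,0,0]
    - [8.54,0,0,-3,0,0,0]
    - [8.54,0,0,-3,0,0,0]
    - [8.54,0,0,0,0,0,0]
    - [8.54,0,0,0,0,0,0]

```text
time: 38.22
tool_pos: [428.4, -80.8, 134.3]
tcp_rot: [-0.001, 0.488, 0.873, -0.001]
ft_force: [0.8, -0.6, 0.4]
gripper_width: 85.5
grip_force: 0.0
```

```bash
python3 - <<'E'
from h import *
st(); p=manip.get_obs()["tool_pos"]; w,c=grab("wrist","w19"); e=proj(c,[p[0],p[1],82]); print(e)
x0,y0=int(e[0])-45,int(e[1])-45; g=w[y0:y0+90,x0:x0+90].max(2); m=(g<75).astype(np.uint8)
n,l,S,C=cv2.connectedComponentsWithStats(m)
for i in range(1,n):
    if S[i,4]>200: k=C[i]+[x0,y0]; print(S[i],k,onz(c,*k,78))
E
```

```text
t 38.2167 pos [428.4 -80.8 134.3] rot [-0.0009  0.4881  0.8728 -0.0014] F [ 0.8 -0.6  0.4] w 85.51724045202025 q [-0.78  0.34  1.05  2.19 -0.4   0.82  1.08]
[279.87346853 230.35814632]
[  26   23   38   41 1208] [278.25827815 227.9544702 ] [427.20917746 -81.07496289  78.        ]
```

>>> servo_tool:
  series:
    - [8.54,0,0,-3,0,0,0]
    - [8.54,0,0,-2.5,0,0,0]
    - [8.54,0,0,-1.4,0,0,0]
    - [8.54,0,0,0,0,0,0]
    - [0,0,0,0,0,0,0]
    - [0,0,0,0,0,0,0]
    - [0,0,0,0,0,0,0]
    - [0,0,0,0,0,0,0]
    - [0,0,0,0,0,0,0]
    - [0,0,0,0,0,0,0]
    - [0,0,0,0,0,0,0]
    - [0,0,0,0,0,0,0]

```text
time: 39.27
tool_pos: [430.0, -79.7, 66.2]
tcp_rot: [0.0, 0.487, 0.873, 0.001]
ft_force: [-0.2, 1.4, 8.2]
gripper_width: 26.1
grip_force: 58.6
```

>>> servo_tool:
  series:
    - [0,0,0,2,0,0,0]
    - [0,0,0,4,0,0,0]
    - [0,0,0,4,0,0,0]
    - [0,0,0,4,0,0,0]
    - [0,0,0,4,0,0,0]
    - [0,0,0,2.5,0,0,0]
    - [0,0.5,-3.2,0,0,0,0]
    - [0,0.5,-3.2,0,0,0,0]
    - [0,0.5,-3.2,0,0,0,0]
    - [0,0.5,-3.2,0,0,0,0]
    - [0,0.6,-3.2,0,0,0,0]
    - [0,0.6,-3.3,0,0,0,0]
    - [0,0,0,0,0,0,0]
    - [0,0,0,0,0,0,0]
    - [0,0,0,0,0,0,0]

```text
time: 40.52
tool_pos: [459.6, -265.8, 270.4]
tcp_rot: [-0.001, 0.488, 0.873, -0.0]
ft_force: [0.1, 0.1, -1.7]
gripper_width: 25.6
grip_force: 60.0
```

```bash
python3 - <<'E'
from h import *
st(); s,c=grab("side","s20"); t,ct=grab("top","t20")
for n,im,cc in(("side",s,c),("top",t,ct)):
    for z in (140,133,200): print(n,z,proj(cc,[462,-272.7,z]).round(1))
# collar extents on side rows, cover extents
g=cv2.GaussianBlur(cv2.cvtColor(s,7),(3,3),0)
for v in (216,219,222,225,228,236,239,242,245,248):
    r=g[v,280:345].astype(int); d=np.diff(r); print(v,"L",280+d[:32].__abs__().argmax(),"R",280+32+d[32:].__abs__().argmax(),list(r[::3]))
E
```

```text
t 40.5167 pos [ 459.6 -265.8  270.4] rot [-9.000e-04  4.880e-01  8.729e-01 -1.000e-04] F [ 0.1  0.1 -1.7] w 25.64248797094527 q [-0.45  0.37  1.16  1.82 -0.36  1.19  1.38]
side 140 [309.4 240.4]
side 133 [309.3 242.4]
side 200 [309.8 222.2]
top 140 [360.5 247.9]
top 133 [360.2 249. ]
top 200 [363.3 238.4]
216 L 297 R 342 [np.int64(93), np.int64(97), np.int64(99), np.int64(100), np.int64(102), np.int64(125), np.int64(158), np.int64(181), np.int64(199), np.int64(203), np.int64(203), np.int64(202), np.int64(203), np.int64(194), np.int64(175), np.int64(142), np.int64(102), np.int64(97), np.int64(97), np.int64(97), np.int64(82), np.int64(150)]
219 L 293 R 342 [np.int64(97), np.int64(97), np.int64(97), np.int64(98), np.int64(105), np.int64(122), np.int64(134), np.int64(146), np.int64(154), np.int64(159), np.int64(163), np.int64(163), np.int64(161), np.int64(159), np.int64(152), np.int64(137), np.int64(116), np.int64(98), np.int64(99), np.int64(100), np.int64(94), np.int64(142)]
222 L 290 R 341 [np.int64(96), np.int64(95), np.int64(94), np.int64(97), np.int64(131), np.int64(138), np.int64(1
[... 1935 characters left out ...]
.int64(164)]
245 L 287 R 331 [np.int64(202), np.int64(206), np.int64(200), np.int64(91), np.int64(129), np.int64(151), np.int64(137), np.int64(131), np.int64(134), np.int64(144), np.int64(150), np.int64(151), np.int64(145), np.int64(141), np.int64(136), np.int64(143), np.int64(151), np.int64(116), np.int64(82), np.int64(113), np.int64(124), np.int64(141)]
248 L 288 R 334 [np.int64(202), np.int64(206), np.int64(207), np.int64(143), np.int64(85), np.int64(106), np.int64(135), np.int64(149), np.int64(151), np.int64(152), np.int64(150), np.int64(149), np.int64(152), np.int64(148), np.int64(148), np.int64(136), np.int64(118), np.int64(115), np.int64(134), np.int64(79), np.int64(82), np.int64(85)]
```

>>> servo_tool:
  series:
    - [0,0.2,-0.6,-1,0,0,0]
    - [0,0,0,-2,0,0,0]
    - [0,0,0,0,0,0,0]
    - [0,0,0,0,0,0,0]
    - [0,0,0,0,0,0,0]

```text
time: 41.03
tool_pos: [462.7, -270.9, 241.4]
tcp_rot: [-0.0, 0.487, 0.874, 0.0]
ft_force: [-0.2, -0.0, -1.4]
gripper_width: 25.6
grip_force: 60.0
```

>>> servo_tool:
  series:
    - [0,-0.1,-0.2,-1,0,0,0]
    - [0,0,0,-1,0,0,0]
    - [0,0,0,0,0,0,0]
    - [0,0,0,0,0,0,0]

```text
time: 41.37
tool_pos: [460.8, -273.5, 220.1]
tcp_rot: [-0.001, 0.487, 0.873, -0.0]
ft_force: [0.4, -0.5, -0.7]
gripper_width: 25.7
grip_force: 60.0
```

```bash
python3 - <<'E'
from h import *
st(); s,c=grab("side","s21"); t,ct=grab("top","t21")
def edges(im,v,a,b,th=12):
    r=cv2.GaussianBlur(cv2.cvtColor(im,7),(3,3),0)[v,a:b].astype(int); d=np.diff(r); return [(a+i,int(d[i])) for i in range(len(d)) if abs(d[i])>=th]
for v in (226,229,232,235,246,249): print("s",v,edges(s,v,278,350))
for v in (236,240,244,248,252,256): print("t",v,edges(t,v,325,400))
E
```

```text
t 41.3667 pos [ 460.8 -273.5  220.1] rot [-1.000e-03  4.874e-01  8.732e-01 -2.000e-04] F [ 0.4 -0.5 -0.7] w 25.69019145871905 q [-0.37  0.43  1.1   1.87 -0.43  1.1   1.44]
s 226 [(291, 19), (292, 25), (293, 18), (327, -20), (328, -29), (329, -26), (330, -14), (336, 17), (337, 28), (338, 34), (339, 25)]
s 229 [(292, 14), (293, 22), (294, 24), (295, 17), (327, -24), (328, -41), (329, -38), (330, -15), (332, 15), (333, 28), (334, 35), (335, 27)]
s 232 [(295, 12), (296, 14), (297, 15), (298, 13), (299, 12), (324, -14), (325, -15), (326, -12), (330, 12)]
s 235 [(278, 23), (280, -14), (285, -17), (286, -20), (287, -12), (290, 17), (292, -14)]
s 246 [(286, -21), (287, -40), (288, -42), (289, -17), (291, 16), (292, 16), (293, 13), (329, -14), (330, -12)]
s 249 [(288, -29), (289, -41), (290, -30), (330, 17), (331, 33), (332, 21), (333, -16), (334, -38), (335, -30)]
t 236 [(359, -46), (360, -72), (361, -52), (362, -13), (372, 27), (373, 41), (374, 21), (377, 15), (378, 26), (379, 22)]
t 240 [(341, -17), (342, -22), (344, 18), (345, 18), (359, -12), (360, -42), (361, -56), (362, -32), (363, -13), (364, -19), (365, -19), (372, 13), (373, 27), (374, 29), (375, 12), (376, -15), (377, -29), (379, 49), (380, 61), (381, 30)]
t 244 [(338, -12), (341, -23), (342, -31), (344, 38), (345, 27)]
t 248 [(337, -20), (341, -24), (342, -35), (343, -15), (344, 26), (345, 45), (346, 28)]
t 252 [(336, -23), (337, -32), (339, 16), (342, -21), (343, -28), (344, -23), (346, 22), (347, 39), (348, 34), (349, 18), (379, -12), (380, -13), (383, 16)]
t 256 [(336, -20), (337, -46), (338, -32), (339, 18), (340, 30), (341, 12), (344, -14), (345, -12), (346, -17), (347, -19), (350, 23), (351, 29), (352, 26), (353, 18), (375, -13), (376, -15), (382, 13), (383, 18)]
```

```bash
python3 - <<'E'
from h import *
st(); w,c=grab("wrist","w22")
for z,r in((142,66),(156,56.5)):
    print(z,proj(c,[461.5,-273.2,z]),r*289/(c[2][2,3]-z))
g=cv2.GaussianBlur(cv2.cvtColor(w,7),(3,3),0)
for v in range(165,240,8):
    r=g[v,150:410].astype(int); d=np.convolve(r,[1,1,0,-1,-1],'valid'); print(v,[(152+i,int(d[i])) for i in range(1,len(d)-1) if abs(d[i])>=24 and abs(d[i])>=abs(d[i-1]) and abs(d[i])>abs(d[i+1])])
E
```

```text
t 41.4667 pos [ 461.2 -274.   220.8] rot [-3.000e-04  4.875e-01  8.731e-01 -2.000e-04] F [-0.1  0.8 -1.5] w 25.221049938857227 q [-0.37  0.43  1.1   1.87 -0.43  1.1   1.44]
142 [280.51613592 218.5872938 ] 86.12761975819251
156 [280.56651015 224.12340865] 78.7059575442321
165 [(160, 147), (215, -50), (236, -56), (247, 53), (310, -52), (320, 53), (343, 49)]
173 [(157, 148), (210, -41), (226, -71), (231, 76), (325, -75), (330, 57), (349, 53)]
181 [(204, -49), (218, -47), (222, 70), (335, -67), (339, 39), (353, 60)]
189 [(202, -52), (214, 53), (342, -47), (356, 51)]
197 [(200, -39), (208, 49), (348, -42), (359, 63)]
205 [(198, -49), (204, 58), (352, -48), (360, 55)]
213 [(198, -41), (201, 51), (355, -48), (362, 61)]
221 [(358, -56), (362, 84)]
229 [(361, 46)]
237 [(361, 36)]
```

>>> servo_tool:
  series:
    - [0,0.1,0.05,-0.4,0,0,0]
    - [0,0,0,-0.3,0,0,0]
    - [0,0,0,0,0,0,0]
    - [0,0,0,0,0,0,0]

```text
time: 41.85
tool_pos: [462.1, -273.2, 213.5]
tcp_rot: [-0.001, 0.487, 0.873, -0.0]
ft_force: [-0.7, 0.2, -1.5]
gripper_width: 25.6
grip_force: 60.0
```

>>> servo_tool:
  series:
    - [0,0,0,-0.3,0,0,0]
    - [0,0,0,0,0,0,0]

```text
time: 42.02
tool_pos: [462.1, -273.2, 210.4]
tcp_rot: [-0.0, 0.487, 0.873, -0.0]
ft_force: [-0.3, 0.1, -3.0]
gripper_width: 25.8
grip_force: 60.0
```

>>> servo_tool:
  series:
    - [0,0,0,-0.2,0,0,0]
    - [0,0,0,0,0,0,0]

```text
time: 42.18
tool_pos: [462.1, -273.2, 208.4]
tcp_rot: [-0.0, 0.487, 0.873, -0.0]
ft_force: [0.3, -0.1, -1.9]
gripper_width: 25.5
grip_force: 60.0
```

>>> servo_tool:
  series:
    - [0,0,0,-0.2,0,0,0]
    - [0,0,0,0,0,0,0]

```text
time: 42.35
tool_pos: [462.2, -273.4, 206.8]
tcp_rot: [-0.0, 0.487, 0.873, -0.0]
ft_force: [-0.4, 0.1, -0.4]
gripper_width: 25.4
grip_force: 60.2
```

>>> servo_tool:
  series:
    - [0,0,0,-0.15,0,0,0]
    - [0,0,0,0,0,0,0]

```text
time: 42.52
tool_pos: [462.0, -273.7, 206.3]
tcp_rot: [-0.0, 0.488, 0.873, 0.0]
ft_force: [-5.7, 3.0, 12.4]
gripper_width: 25.5
grip_force: 61.4
```

>>> servo_tool:
  series:
    - [8.54,0,0,0,0,0,0]
    - [8.54,0,0,0,0,0,0]
    - [8.54,0,0,0,0,0,0]
    - [8.54,0,0,0,0,0,0]
    - [8.54,0,0,0,0,0,0]
    - [8.54,0,0,2,0,0,0]
    - [8.54,0,0,4,0,0,0]
    - [8.54,0,0,4,0,0,0]
    - [8.54,0,0,4,0,0,0]
    - [8.54,-0.5,4,2,0,0,0]
    - [8.54,-0.5,4,0,0,0,0]
    - [8.54,-0.5,4,0,0,0,0]
    - [8.54,0,4,0,0,0,0]
    - [8.54,0,4,0,0,0,0]
    - [8.54,0,0,0,0,0,0]
    - [8.54,0,0,0,0,0,0]

```text
time: 43.85
tool_pos: [451.5, -108.5, 364.1]
tcp_rot: [-0.0, 0.484, 0.875, 0.001]
ft_force: [0.2, -0.3, -0.4]
gripper_width: 85.6
grip_force: 0.0
```

```bash
python3 - <<'E'
from h import *
st(); s,cs=grab("side","s23"); t,ct=grab("top","t23"); s0=cv2.imread("pics/side0.png")[:,:,::-1]; t0=cv2.imread("pics/top0.png")[:,:,::-1]
def knob(im,box):
    x0,y0,x1,y1=box; m=(im[y0:y1,x0:x1].max(2)<45).astype(np.uint8); n,l,S,C=cv2.connectedComponentsWithStats(m); i=1+np.argmax(S[1:,4]); return (C[i]+[x0,y0]).round(2),S[i,4]
print("side",knob(s0,(298,210,324,236)),knob(s,(298,210,324,236)))
print("top",knob(t0,(350,225,380,255)),knob(t,(350,225,380,255)))
for n,a,b,(x0,y0,x1,y1) in(("s",s0,s,(275,205,350,300)),("t",t0,t,(330,225,395,295))):
    d=cv2.absdiff(a[y0:y1,x0:x1],b[y0:y1,x0:x1]).max(2); print(n,"mean diff",d.mean(),"frac>40",(d>40).mean(),np.argwhere(d>40).mean(0) if (d>40).any() else 0)
    # background goods change (right side of scene)
d=cv2.absdiff(s0,s).max(2); m=cv2.morphologyEx((d>45).astype(np.uint8),cv2.MORPH_OPEN,np.ones((3,3)))
n,l,S,C=cv2.connectedComponentsWithStats(m)
for i in range(1,n):
    if S[i,4]>25: print(S[i])
E
```

```text
t 43.85 pos [ 451.5 -108.5  364.1] rot [-0.      0.4837  0.8752  0.0014] F [ 0.2 -0.3 -0.4] w 85.55282749933579 q [-1.17 -0.05  1.3   1.81  0.05  1.34  0.68]
side (array([311.  , 218.92]), np.int32(53)) (array([310.98, 219.08]), np.int32(51))
top (array([364.6 , 238.06]), np.int32(47)) (array([364.46, 238.05]), np.int32(37))
s mean diff 5.492070175438596 frac>40 0.008 [60.66666667 39.24561404]
t mean diff 7.180659340659341 frac>40 0.0 0
[ 81   0  60 110 716]
[100   0  22   3  53]
[ 136    0  154   95 5482]
[273  23  22  26 450]
[135  39   4  10  34]
[137  52   6  19  84]
[263  98  26  56 906]
[111 165  24   4  75]
[194 204   5   8  34]
[218 206  28  18 253]
[195 211  15  10 102]
```

```bash
python3 -c "
from station import manip
print(manip.sign_off())"
```

```text
the job is handed in; nothing more can be done
None
```

I loaded all three cups on the mat (no fourth was there) into the dispenser, felt each one held at the right height, put the cover back flat, and handed the job in at about 44 s; the other goods look undisturbed in the side view.

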